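# Tare a beam comparator and check that it balances

## Robot

A 6-joint arm with a two-finger parallel gripper is mounted at the origin on the work surface. World frame = base frame: x ahead of the robot, y to its left, z up, the work surface at z = 0. Lengths are in m, angles in rad, forces in N, time in s.
With the tool pointing down it reaches from about 0.35 to 0.775 m from the base axis. Payload 5.5 kg.
Tool frame: the origin (TCP) lies at the very end of the fingers, on their centre line; the grasp point (between the pads) lies 19 mm behind it; x points along the fingers, y is the direction in which the jaws open and shut, and the axes are right-handed (so a half turn about x gives the same grasp; the last joint's range is limited). The gripper opens to 85 mm and grips with 20 to 120 N. Pads are 22 mm wide; open, the fingers measure 114 mm over their backs; the gripper's body (76 mm by 85 mm) begins 54 mm behind the grasp point. The pads swing forward as they close: fully open they stand 13 mm farther back than shut.
Start: joints at [1.159, 0.313, 0.046, 1.304, 0, 1.431], TCP at [0.154, 0.554, 0.231] pointing down, gripper open.
Joint ranges: [-2.76, 2.76], [-0.86, 1.69], [-1.03, 1.26], [-2.2, 2.34], [-1.47, 1.5], [-3.14, 3.14]. Speed limits (rad/s): [2.57, 2.57, 3.14, 3.14, 3.14, 3.14].

## Interface

Orientations are given as a unit quaternion [w, x, y, z].
In Python, from workcell import env gives the robot as it stands.
- The arm moves only by the tool servo_tool, never from a script. Its argument "increments" is a list of rows, each an object with "offset": the shift along the tool's x, y, z in cm, a list of three; "yaw": the turn about the tool's x in degrees. In form: [{"offset": [x, y, z], "yaw": yaw}, ...]. A call has exactly 8 rows; each row is the pose to reach, as a shift and turn from the pose commanded when the call began, along the tool's axes at that moment; what a row does not reach only later rows make up. A row lasts 1/10 s, in which the tool goes at most 50 mm and 8.59 degrees, less where a joint would pass 70% of its speed; a pose out of reach is approached as far as the arm can. A call with a gripper value outside its range is refused whole. "claw" is the opening, from 0 (shut) to 1 (fully open), set as the call begins (left out, the last holds). The fingers move at their own pace and stop on an object; "force" is the grip in N (left out, the last holds). Time passes only in rows, so rows that repeat a pose let the fingers close, or fill a call up. It gives the time, the measured TCP pose, the force and the opening at its end, in the units of the state.
- env.get_state(): the state, without advancing time (a new reading comes with each control period).
- env.read_camera(name): name is "side" or "top"; returns (picture, depth): 384x512x3 uint8, red, green, blue; 384x512 float32, m along the optical axis (not along the pixel's ray), 0 where there is no reading.
- env.camera_model(name): a dict with "vertical_fov" (degrees; the focal length in pixels is half the picture's height over the tangent of half this angle, whatever the lens; pixels are square), "cx", "cy" (the principal point, pixels), "D" ([k1, k2, p1, p2, k3] as OpenCV has them; the pictures are not rectified), "world_from_camera" (4x4, takes a point from camera to world coordinates). Camera axes: x right, y up, looking along -z (the intrinsics and any distortion apply to the point x, -y, -z); pixel columns grow to the right and rows downward; lengths in m; the calibration is good to about 2 mm. A picture is of the moment at which its call begins. camera_model takes no time and is no camera call.
- env.hand_in(): hands the job in, once; it reports no verdict.
The state is a dict: "clock": time; "joint_pos": joint angles; "qvel": joint speeds; "tau": joint torques, N m; "tcp_pos": TCP position; "orientation": TCP orientation; "wrist_force": force on the tool from outside, world axes, zero at the start; "ft_torque": the same for the moment, N m; "finger_gap": finger opening in m.
Only numpy, scipy, OpenCV 4.12 (cv2) and the standard library are available. Lean on these libraries where they do the work, as an engineer would, in place of code of your own. Each camera call takes 0.05 s, during which the arm holds its last target.

## Task

Get the beam comparator ready for weighing the gas canister. With the beam still arrested, slide the loose tare block along its shelf until it sits flush against the fixed block, then swing the arrest lever all the way over to release the beam, take the hand off the instrument and let the beam hang free, level and still, for two seconds. Then swing the lever all the way back so that the beam is arrested again with the block still flush; never let the released beam drop against its stop, and leave the bottle, the vial rack and the spanner where they are.

Things in the scene. Friction and masses are not known exactly. Their poses are not given: they have to be found in the camera images.
- comparator: Beam comparator, fixed to the bench: white base plate 160 (x) x 400 (y) x 30 mm high, mid column 58 x 50 mm up to z = 202 that carries the beam along y. Origin: centre of the base on the bench; x to the back, y along the beam towards the shelf with the steel blocks. Under the beam a dark arrest bar (x -8 to 8, y -85 to 85, z 115 to 125 mm) with pads on posts at y = -75 and 75.
- pivot (a point): Hinge point of the beam, at (0, 0, 190) mm in the comparator's frame; the axes are the comparator's.
- beam (a joint): Tilt of the beam about the comparator's x axis (rad): 0 level, positive with the shelf end (+y) up; stops at -0.12 and 0.12. Arrested, two pads hold it level. Released, it balances level only with the loose block flush; 3 mm of gap tilts it by about 0.026.
- fixed_face (a point): Point on the beam where the outer (+y) face of the fixed tare block meets the shelf floor, on the shelf's centre line (z = 170 mm); axes as the comparator's when level. The fixed block (steel, 36 x 40 x 40 mm, four screw heads on top) is on its -y side, part of the beam. The loose block is flush when its origin is 20 mm from here in y.
- tare_block: Loose tare block: steel, 36 (x) x 40 (y) x 40 mm high, 0.45 kg, with a turned knob on top (look only, 14 mm wide, 12 high). Origin: centre of its underside, on the shelf floor 170 mm above the bench. The shelf is 45 mm wide; lips 8 mm high guide the block (1.5 mm clear each side) and close the outer end, 97 mm from the fixed face. Starts 20 to 40 mm outwards (+y) of the fixed block.
- arrest_lever (a joint): Angle of the arrest lever about the vertical axis at lever_pivot (rad): 0 arrested (knob towards the column), 1.0 fully released (knob towards -y), growing anticlockwise seen from above. It stays where it is left; about 2 N at the knob moves it. It lowers the arrest bar by 12 mm.
- lever_knob (a point): Point on the axis of the lever's upright black knob (a post 14 mm in diameter, from z = 44 to 95 mm), at z = 75 mm, 80 mm from the lever's axis. It stands partly below the canister, so the gripper must come to it tilted, leaning back towards the robot.
- lever_pivot (a point): Point on the lever's vertical axis at (40, -100, 75) mm in the comparator's frame. At lever angle a the knob lies at (40 - 80 cos(a - 0.5), -100 - 80 sin(a - 0.5)) mm in the comparator's frame.
- solvent_bottle: Bystander: amber bottle, 68 mm diameter, 150 mm high, standing beyond the shelf end. Origin: centre of its underside.
- vial_rack: Bystander: grey rack of capped vials, 100 x 160 x 44 mm, behind the comparator. Origin: centre of its underside.
- spanner: Bystander: steel spanner lying on the bench beyond the canister end. Origin: its underside, near the middle.
- canister (a point): Centre of the steel gas canister strapped on the beam's -y arm: diameter 56 mm, lying along y, 116 mm long plus a 24 mm valve at its -y end, centre line 198 mm above the bench, its cradle's underside at 165 mm. It overhangs the arrest lever.

How it is judged:
On the way, in this order (a step that is already met when the one before it is completed fails the run):
1. the loose block is flush against the fixed block (gap under 2.5 mm) on its shelf, with the lever still at arrested (y of tare_block in the frame of fixed_face between 0.017 and 0.0225 m and z of tare_block in the frame of fixed_face between -0.003 and 0.003 m and value of joint arrest_lever below 0.2 rad), for 0.2 s.
2. the lever is fully released (above 0.88 rad) and the beam hangs free, level within 0.035 rad and still, with the robot off the instrument, for 1.5 s (value of joint arrest_lever above 0.88 rad and value of joint beam between -0.035 and 0.035 rad and velocity of joint beam between -0.08 and 0.08 rad/s and contact force between each of the arm, the fingers and comparator below 0.2 N and contact force between each of the arm, the fingers and tare_block below 0.2 N), for 1.5 s.
At the end, for the whole second after the job is handed in: The lever is back at arrested (below 0.12 rad), the beam is held level (within 0.015 rad), and the loose block rests on its shelf, flush against the fixed block (gap under 2.5 mm); bottle, rack and spanner within 20 mm of where they stood (value of joint arrest_lever below 0.12 rad and value of joint beam between -0.015 and 0.015 rad and y of tare_block in the frame of fixed_face between 0.017 and 0.0225 m and z of tare_block in the frame of fixed_face between -0.003 and 0.003 m and linear speed of tare_block below 0.02 m/s); the robot touches nothing.
It fails at once if the beam drops against its stop (tilts over 0.1 rad) (value of joint beam above 0.1 rad or value of joint beam below -0.1 rad).
It fails at once if the bottle, the vial rack or the spanner is moved by more than 20 mm (distance of any of solvent_bottle, vial_rack, spanner from where it was at the start of the episode above 0.02 m).
It also fails if it takes over 72 s, if anything falls off the work surface, if the arm or the gripper's body presses on something with over 40 N, if the wrist force passes 120 N, or if a joint passes its speed limit or range.

## Working session

There is one attempt and no reset: what is moved stays moved. The work goes in short steps, Python scripts to look and compute and a tool call to move; the robot and the scene stay as the last step left them, time stands still between calls to the robot, and variables do not carry over. Pictures are saved under pics/ and viewed, and the job is handed in when it is done.

Besides the shell and the picture viewer there is one more tool, called after "Call:" in YAML: its name, and indented under it one key for each argument. servo_tool: Moves the arm, as the interface text tells. Its arguments: {"type":"object","properties":{"increments":{"type":"array","items":{"type":"object","properties":{"offset":{"type":"array","items":{"type":"number"}},"yaw":{"type":"number"}}}},"claw":{"type":"number"},"force":{"type":"number"}},"required":["increments"]}

```bash
ls; mkdir -p pics
python3 - <<'E'
from workcell import env
import cv2,numpy as np
s=env.get_state(); print(s)
for n in("side","top"):
    print(n,env.camera_model(n))
    p,d=env.read_camera(n); cv2.imwrite(f"pics/{n}0.png",p[:,:,::-1]); np.savez(f"{n}0.npz",p=p,d=d)
E
```

```text
pics
{'clock': 0.0, 'joint_pos': array([ 1.15938352e+00,  3.14005589e-01,  4.49489965e-02,  1.30358756e+00,
       -1.97154241e-05,  1.43120557e+00]), 'qvel': array([ 6.85805298e-06,  1.56183826e-03,  2.09716565e-03, -1.39128854e-03,
        2.03877705e-03, -2.22079923e-04]), 'tau': array([ 8.04133051e-04, -4.80624354e+01,  2.98534065e+01,  1.93365372e-02,
       -1.07353319e-04, -1.44032600e-05]), 'tcp_pos': array([0.15417949, 0.55340277, 0.23039366]), 'orientation': array([ 0.70041475,  0.0951774 ,  0.70075677, -0.09643853]), 'wrist_force': array([ 0.12617336, -0.78876234, -0.44623375]), 'ft_torque': array([-0.05955909,  0.01477195,  0.01966012]), 'finger_gap': 0.08531007982025743}
side {'vertical_fov': 50.40171512662446, 'cx': 254.33838010482407, 'cy': 197.8772908893578, 'D': array([-0.12739382,  0.        ,  0.        ,  0.        ,  0.        ]), 'world_from_camera': array([[ 0.78743622,  0.36650481, -0.49559905,  0.07086982],
       [-0.61637319,  0.47512424, -0.6279658 , -0.72705279],
       [ 0.00531864,  0.79995699,  0.60003378,  0.85647071],
       [ 0.        ,  0.        ,  0.        ,  1.        ]])}
top {'vertical_fov': 47.07200132067948, 'cx': 261.96481467535125, 'cy': 188.38379803934097, 'D': array([-0.03829028,  0.        ,  0.        ,  0.        ,  0.        ]), 'world_from_camera': array([[-0.01305455,  0.98757567, -0.15660099,  0.46275998],
       [-0.99989648, -0.01194566,  0.00802011,  0.03391945],
       [ 0.00604976,  0.15668948,  0.98762939,  1.23465735],
       [ 0.        ,  0.        ,  0.        ,  1.        ]])}
```

View pics/side0.png

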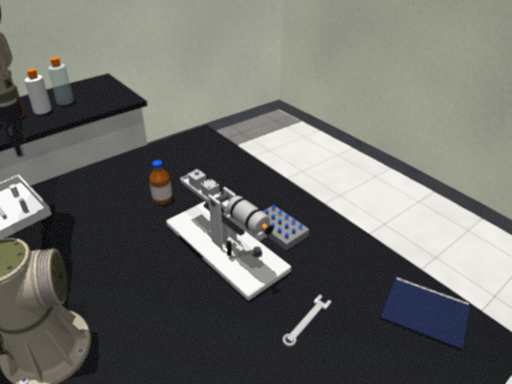

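View pics/top0.png

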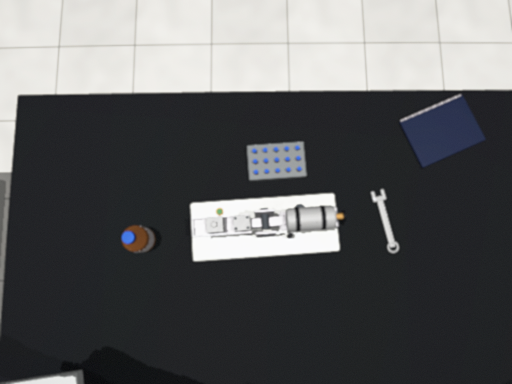

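The side picture shows the comparator mid-scene: blocks near (205,182), canister near (245,213) and black lever knob at about (229,248). In the top picture the base spans about (191–339, 195–261), with the bottle at (138,239), the rack at (277,160) and the spanner at (386,222).

```bash
cat > h.py <<'E'
import numpy as np,cv2
from workcell import env
def K(m):
    f=192/np.tan(np.radians(m["vertical_fov"])/2)
    return np.array([[f,0,m["cx"]],[0,f,m["cy"]],[0,0,1.]])
def cloud(n,d):
    m=env.camera_model(n);h,w=d.shape
    uv=np.stack(np.meshgrid(np.arange(w),np.arange(h)),-1).reshape(-1,1,2).astype(float)
    xy=cv2.undistortPoints(uv,K(m),m["D"]).reshape(h,w,2)
    P=np.stack([xy[...,0]*d,-xy[...,1]*d,-d],-1)
    T=m["world_from_camera"]
    W=P@T[:3,:3].T+T[:3,3]
    W[d==0]=np.nan
    return W
def proj(n,X):
    m=env.camera_model(n);T=np.linalg.inv(m["world_from_camera"])
    c=np.atleast_2d(X)@T[:3,:3].T+T[:3,3]
    c=c*[1,-1,-1]
    return cv2.projectPoints(c.reshape(-1,1,3),np.zeros(3),np.zeros(3),K(m),m["D"])[0].reshape(-1,2)
def crop(p,name,r0,r1,c0,c1,k):
    cv2.imwrite(name,cv2.resize(np.ascontiguousarray(p[r0:r1,c0:c1,::-1]),None,fx=k,fy=k,interpolation=cv2.INTER_CUBIC))
E
python3 - <<'E'
from h import *
for n in("side","top"):
    z=np.load(n+"0.npz");p,d=z["p"],z["d"]
    W=cloud(n,d)
    br=p.min(-1)>150
    m=br&(abs(W[...,2]-.03)<.006)&(W[...,0]>.2)&(W[...,0]<.7)&(abs(W[...,1])<.4)
    pts=W[m][:,:2].astype(np.float32)
    # keep largest comp
    lab=cv2.connectedComponentsWithStats(m.astype(np.uint8))
    print(n,m.sum(),np.median(W[m][:,2]),cv2.minAreaRect(pts))
    tab=(abs(W[...,2])<.02)&(p.max(-1)<40); print("bench z",np.median(W[tab][:,2]))
    if n=="side":crop(p,"pics/sidec.png",150,300,150,330,4)
    else: crop(p,"pics/topc.png",180,270,180,350,4.5)
E
```

```text
side 3061 0.03261815987626682 ((0.5816581845283508, 0.023213863372802734), (0.22803914546966553, 0.40323275327682495), 3.2172725200653076)
bench z 0.0023109081415517707
top 5315 0.03001923209686419 ((0.5849558711051941, 0.02157500386238098), (0.23197129368782043, 0.39723849296569824), 3.3020339012145996)
bench z 0.00017597030577021222
```

View pics/sidec.png

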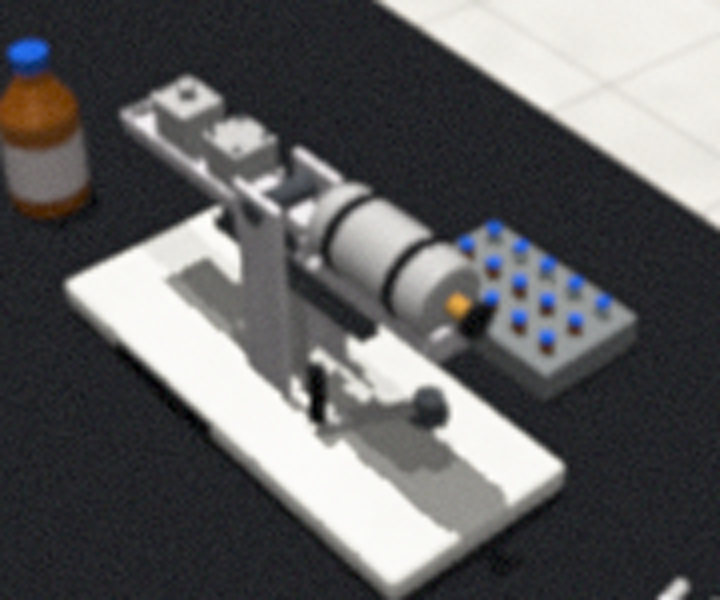

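View pics/topc.png

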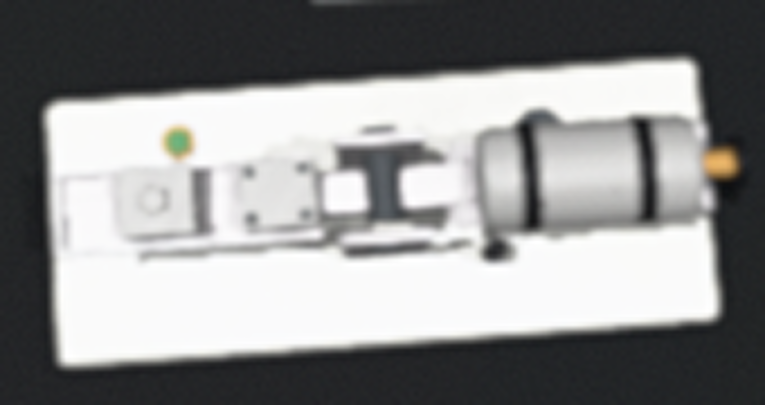

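The crops show the loose block (knob) outward of the fixed block (four screws) with a dark gap between them. The lever knob peeks out just in front of the canister, at about top-crop (495,248). The rectangle fit took in the rack, so I'll redo it on the base alone.

```bash
cat > loc.py <<'E'
from h import *
from scipy.optimize import least_squares
def rect(n,p,d):
    # corners of base by outer silhouettes: fit rectangle 160x400 to base points
    W=cloud(n,d)
    m=(p.min(-1)>175)&(abs(W[...,2]-.031)<.006)&(W[...,0]>.2)&(W[...,0]<.7)&(abs(W[...,1])<.4)
    l,lab,st,_=cv2.connectedComponentsWithStats(m.astype(np.uint8))
    k=1+np.argmax(st[1:,4]); m=lab==k
    m=cv2.morphologyEx(m.astype(np.uint8),cv2.MORPH_CLOSE,np.ones((3,3)))>0
    m&=~np.isnan(W[...,0])
    return W,m
E
python3 - <<'E'
from loc import *
for n in("side","top"):
    z=np.load(n+"0.npz");p,d=z["p"],z["d"]
    W,m=rect(n,p,d)
    print(n,m.sum(),cv2.minAreaRect(W[m][:,:2].astype(np.float32)))
    if n=="top":
        for r,c in [(215,200),(224,214),(224,205),(223,241),(222,226),(235,290),(239,138),(160,277)]:print(r,c,W[r,c])
    else:
        for r,c in [(174,197),(187,210),(248,229),(213,245)]:print(r,c,W[r,c])
    # steel block tops z~0.21
    for lo,hi in((.195,.216),(.215,.24)):
        q=(W[...,2]>lo)&(W[...,2]<hi)&(W[...,0]>.4)&(W[...,0]<.6)&(W[...,1]>-.2)&(W[...,1]<.25)
        v=np.argwhere(q); print(lo,q.sum(), v.min(0) if len(v) else 0,v.max(0) if len(v) else 0)
E
```

```text
side 2238 ((0.5430485606193542, 0.01993405818939209), (0.14895600080490112, 0.3986795246601105), 3.4922430515289307)
174 197 [0.54208386 0.134726   0.21387377]
187 210 [0.5372582  0.05946357 0.21274602]
248 229 [ 0.51844122 -0.04938358  0.07728978]
213 245 [ 0.5387176  -0.09739086  0.22141305]
0.195 926 [170 188] [234 273]
0.215 635 [169 194] [227 270]
top 3138 ((0.5042722225189209, 0.016920164227485657), (0.06904284656047821, 0.39724254608154297), 3.306917667388916)
215 200 [0.58191726 0.19485998 0.03052859]
224 214 [0.54201878 0.13715461 0.21980103]
224 205 [0.54613597 0.16391276 0.17038102]
223 241 [0.54408999 0.07526457 0.21326302]
222 226 [0.5501912  0.11305681 0.17246346]
235 290 [ 0.52113555 -0.04621722  0.09176581]
239 138 [0.51411803 0.33837527 0.1215892 ]
160 277 [ 0.73085353 -0.01841721  0.04236443]
0.195 1097 [205 206] [235 345]
0.215 979 [207 212] [229 344]
```

Run:
```python
from loc import *
res={}
for n in("side","top"):
    z=np.load(n+"0.npz");p,d=z["p"],z["d"]
    W=cloud(n,d)
    zz=W[...,2]
    m=(p.min(-1)>120)&(zz>.018)&(zz<.05)&(W[...,0]>.4)&(W[...,0]<.66)&(abs(W[...,1])<.27)
    m=cv2.morphologyEx(m.astype(np.uint8),cv2.MORPH_OPEN,np.ones((3,3)))>0
    (c,s,a)=cv2.minAreaRect(W[m][:,:2].astype(np.float32)); print(n,m.sum(),c,s,a)
    # block tops: plane pts
    for nm,(ylo,yhi) in dict(loose=(.105,.165),fixed=(.04,.105)).items():
        q=(zz>.203)&(zz<.217)&(W[...,0]>.5)&(W[...,0]<.6)&(W[...,1]>ylo)&(W[...,1]<yhi)
        P=W[q]; print(nm,len(P),P.mean(0),P.min(0),P.max(0), cv2.minAreaRect(P[:,:2].astype(np.float32)))
    q=(p.max(-1)<70)&(zz>.05)&(zz<.1)&(W[...,0]>.49)&(W[...,0]<.56)&(W[...,1]>-.075)&(W[...,1]<-.03)
    P=W[q];print("knob",len(P),P.mean(0),P.min(0),P.max(0))
```

```text
side 3713 (0.5481936931610107, 0.02325861155986786) (0.16327641904354095, 0.40715861320495605) 3.705515146255493
loose 125 [0.53890974 0.13266899 0.21112069] [0.52279548 0.11600834 0.203048  ] [0.56195921 0.16101815 0.21672617] ((0.5417827367782593, 0.1389799416065216), (0.03712014853954315, 0.04401419311761856), 5.726273536682129)
fixed 160 [0.54311195 0.07096487 0.21106992] [0.52122174 0.04033033 0.20307136] [0.57551692 0.09635688 0.21650705] ((0.5468405485153198, 0.06948035955429077), (0.05437811464071274, 0.05538235977292061), 3.164865016937256)
knob 53 [ 0.51878545 -0.04866553  0.07778344] [ 0.51465031 -0.05311658  0.05010078] [ 0.52544438 -0.04182044  0.09964814]
top 5247 (0.548538327217102, 0.01955007016658783) (0.16164858639240265, 0.39836862683296204) 3.3192524909973145
loose 227 [0.54175071 0.13750351 0.20928427] [0.52408153 0.11942008 0.20306907] [0.55959918 0.15737532 0.21655837] ((0.5419731736183167, 0.13837382197380066), (0.03553169593214989, 0.037665486335754395), 1.1224898099899292)
fixed 267 [0.54522099 0.0753797  0.20965982] [0.52641871 0.0425868  0.20307243] [0.57504254 0.09651565 0.21477522] ((0.5502352714538574, 0.06825916469097137), (0.04520357772707939, 0.05526771396398544), 4.738383769989014)
knob 9 [ 0.52096184 -0.04510413  0.09538889] [ 0.5183937  -0.04868295  0.09176581] [ 0.52374459 -0.04079215  0.09947893]
```

Found so far:
- Comparator origin is about (0.548, 0.020), yaw about +3.4°.
- Loose block is at y_c ≈ 118 mm with a gap of roughly 22 mm.
- The predicted knob position, (0.522, −0.043), agrees with what I measured in the images.

Now I'll move towards the outer side of the block, shutting the gripper and turning the jaw axis onto the comparator's x.

Call:
servo_tool:
  claw: 0
  force: 30
  increments:
    - {"offset": [-1,-2,3.6],"yaw": 8}
    - {"offset": [-2,-4,7.3],"yaw": 16}
    - {"offset": [-2,-6,11],"yaw": 24}
    - {"offset": [-2,-8,14.7],"yaw": 32}
    - {"offset": [-2,-10,18.4],"yaw": 40}
    - {"offset": [-2,-12,22],"yaw": 48}
    - {"offset": [-2,-14,25.7],"yaw": 56}
    - {"offset": [-2,-16,29.4],"yaw": 64}

```text
clock: 0.9
tcp_pos: [0.3954, 0.3194, 0.251]
orientation: [0.542, 0.454, 0.542, -0.454]
wrist_force: [-0.3, 1.1, 0.5]
finger_gap: 0.0002
```

```bash
cat >> h.py <<'E'
from scipy.spatial.transform import Rotation as Ro
C=np.array([.548,.020,0.]);TH=np.radians(3.4)
Rc=Ro.from_euler('z',TH).as_matrix()
def w(c): return C+Rc@np.asarray(c,float)
def c(x): return Rc.T@(np.asarray(x,float)-C)
def tool():
    s=env.get_state();q=s["orientation"];R=Ro.from_quat([q[1],q[2],q[3],q[0]]).as_matrix()
    return s,R
def goto(target_c):
    s,R=tool();t=w(target_c)
    psi=np.degrees(np.arctan2(R[1,1],R[0,1]))
    print("clock %.2f"%s["clock"],"tcp_c mm",(c(s["tcp_pos"])*1e3).round(1),"psi_c %.2f"%(psi-np.degrees(TH)),"down",R[:,0].round(4))
    print("F_c",(Rc.T@s["wrist_force"]).round(2),"gap",s["finger_gap"],"q",s["joint_pos"].round(2))
    print("offset cm",(R.T@(t-s["tcp_pos"])*100).round(2),"yaw",round(psi-np.degrees(TH),2))
E
python3 -c "
from h import *
goto([0,.161,.25])"
```

```text
clock 0.90 tcp_c mm [-134.6  307.9  251. ] psi_c 6.70 down [-5.e-04 -1.e-04 -1.e+00]
F_c [-0.21  1.1   0.47] gap 0.00019205093407775273 q [ 0.52  0.18 -0.08  1.31  0.    1.92]
offset cm [ 0.1  11.65 16.16] yaw 6.7
```

Call:
servo_tool:
  increments:
    - {"offset": [0,2.3,3.2],"yaw": 3}
    - {"offset": [0,4.6,6.4],"yaw": 6}
    - {"offset": [0,7,9.7],"yaw": 6.7}
    - {"offset": [0,9.3,12.9],"yaw": 6.7}
    - {"offset": [0,11.6,16.1],"yaw": 6.7}
    - {"offset": [2,11.6,16.1],"yaw": 6.7}
    - {"offset": [3,11.6,16.1],"yaw": 6.7}
    - {"offset": [3,11.6,16.1],"yaw": 6.7}

```text
clock: 1.7
tcp_pos: [0.5362, 0.1833, 0.2191]
orientation: [0.515, 0.482, 0.517, -0.485]
wrist_force: [0.1, 0.2, -0.3]
finger_gap: -0.0002
```

```bash
python3 -c "
from h import *
goto([0,.161,.188])
for n in('top','side'):
    p,d=env.read_camera(n); np.savez(n+'1.npz',p=p,d=d)
    crop(p,'pics/%s1.png'%n,*((170,270,180,350,4.5) if n=='top' else (100,270,130,310,4)))
"
```

```text
clock 1.70 tcp_c mm [ -2.1 163.7 219.1] psi_c 0.33 down [-4.7e-03 -7.0e-04 -1.0e+00]
F_c [ 0.12  0.22 -0.27] gap -0.0002342539424521153 q [0.19 0.3  0.   1.28 0.   1.69]
offset cm [3.11 0.23 0.27] yaw 0.33
```

View pics/top1.png

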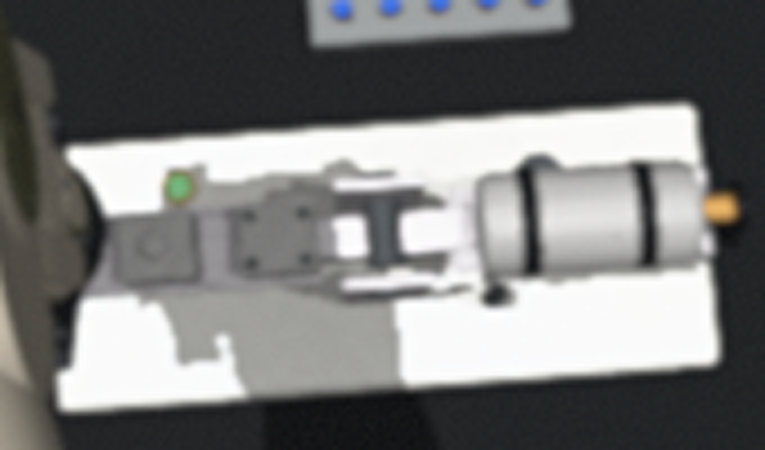

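View pics/side1.png

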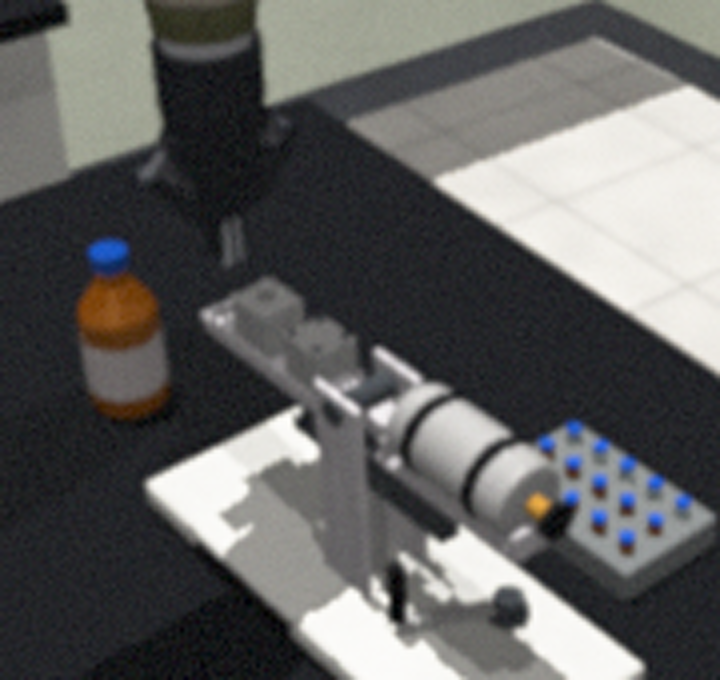

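The side crop shows the shut fingertips at about (233,265), just outward of the block, clear of everything. I'll measure the gripper and instrument extents from the clouds now, because the lever approach is tight.

Run:
```python
from h import *
s,R=tool()
z=np.load("side1.npz");W=cloud("side",z["d"]);P=(W-C)@Rc
t=c(s["tcp_pos"])
Q=P.reshape(-1,3)-t
Q=Q[(abs(Q[:,0])<.12)&(abs(Q[:,1])<.12)&(Q[:,2]>-.01)&(Q[:,2]<.33)]
for a in np.arange(-.005,.32,.015):
    q=Q[(Q[:,2]>=a)&(Q[:,2]<a+.015)]
    if len(q): print("h %.0f"%(a*1e3+7.5),len(q),"x",(np.percentile(q[:,0],[1,99])*1e3).round(),"y",(np.percentile(q[:,1],[1,99])*1e3).round())
for n in("side","top"):
    z=np.load(n+"0.npz");P=((cloud(n,z["d"])-C)@Rc).reshape(-1,3)
    P=P[(abs(P[:,0])<.06)&(abs(P[:,1])<.2)&(P[:,2]>.1)]
    for y in np.arange(-.2,.05,.02):
        q=P[(P[:,1]>=y)&(P[:,1]<y+.02)]
        if len(q): i=np.argsort(q[:,0])[:3];print(n,"y %.0f"%(y*1e3),"min pts",(q[i][:,[0,2]]*1e3).round().tolist())
```

```text
h 2 30 x [-8. 10.] y [-50.  -3.]
h 18 52 x [-15.  14.] y [-14.   7.]
h 32 40 x [-15.  11.] y [-14.   2.]
h 48 84 x [-32.  34.] y [-16.   8.]
h 62 125 x [-43.  41.] y [-18.  14.]
h 77 136 x [-55.  54.] y [-20.   6.]
h 92 197 x [-60.  58.] y [-20.  10.]
h 107 153 x [-45.  41.] y [-21.   4.]
h 122 56 x [-38.  38.] y [-23.   5.]
h 138 125 x [-37.  24.] y [-39.  11.]
h 152 140 x [-37.  26.] y [-40.   8.]
h 167 156 x [-37.  29.] y [-39.  13.]
h 182 133 x [-36.  29.] y [-36.  21.]
h 198 135 x [-37.  25.] y [-40.  11.]
h 212 152 x [-38.  26.] y [-41.  11.]
h 227 163 x [-38.  29.] y [-41.  15.]
h 242 166 x [-36.  29.] y [-45.   9.]
h 258 209 x [-42.  30.] y [-41.   6.]
h 272 149 x [-47.  44.] y [-41.  22.]
h 287 224 x [-48.  45.] y [-47.  32.]
h 302 293 x [-49.  46.] y [-51.  35.]
h 318 319 x [-49.  46.] y [-49.  34.]
side y -200 min pts [[-13.0, 206.0], [-11.0, 201.0], [-11.0, 204.0]]
side y -180 min pts [[-25.0, 200.0], [-25.0, 202.0], [-23.0, 173.0]]
side y -160 min pts [[-28.0, 206.0], [-27.0, 202.0], [-27.0, 208.0]]
side y -140 min pts [[-28.0, 205.0], [-28.0, 208.0], [-28.0, 207.0]]
sid
[... 781 characters left out ...]
-27.0, 207.0], [-27.0, 205.0]]
top y -140 min pts [[-28.0, 202.0], [-28.0, 205.0], [-28.0, 207.0]]
top y -120 min pts [[-27.0, 196.0], [-27.0, 208.0], [-26.0, 202.0]]
top y -100 min pts [[-27.0, 201.0], [-27.0, 204.0], [-27.0, 201.0]]
top y -80 min pts [[-28.0, 201.0], [-28.0, 201.0], [-28.0, 206.0]]
top y -60 min pts [[-27.0, 206.0], [-27.0, 204.0], [-26.0, 199.0]]
top y -40 min pts [[-28.0, 195.0], [-28.0, 152.0], [-28.0, 104.0]]
top y -20 min pts [[-32.0, 197.0], [-32.0, 198.0], [-32.0, 199.0]]
top y -0 min pts [[-32.0, 203.0], [-31.0, 200.0], [-31.0, 196.0]]
top y 20 min pts [[-28.0, 120.0], [-28.0, 165.0], [-28.0, 113.0]]
top y 40 min pts [[-22.0, 166.0], [-22.0, 172.0], [-22.0, 175.0]]
```

Call:
servo_tool:
  increments:
    - {"offset": [1.5,0.2,0.2],"yaw": 0}
    - {"offset": [3,0.2,0.2],"yaw": 0}
    - {"offset": [3.1,0.2,0.2],"yaw": 0}
    - {"offset": [3.1,0.2,0.2],"yaw": 0}
    - {"offset": [3.1,0.2,0.4],"yaw": 0}
    - {"offset": [3.1,0.2,0.6],"yaw": 0}
    - {"offset": [3.1,0.2,0.8],"yaw": 0}
    - {"offset": [3.1,0.2,0.8],"yaw": 0}

```text
clock: 2.6
tcp_pos: [0.5406, 0.1754, 0.1907]
orientation: [0.516, 0.484, 0.516, -0.483]
wrist_force: [-0.5, 0.6, -0.8]
finger_gap: -0.0
```

```bash
python3 -c "
from h import *
goto([0,.128,.188])"
```

```text
clock 2.60 tcp_c mm [  1.9 155.5 190.7] psi_c 0.30 down [ 7.e-04  1.e-04 -1.e+00]
F_c [-0.43  0.63 -0.79] gap -3.681544996054054e-05 q [ 0.17  0.31 -0.05  1.2   0.    1.68]
offset cm [ 0.27 -0.2   2.75] yaw 0.3
```

The body is ±38 mm along the jaw axis, and the canister's near edge is at x_c = −28, the hinge axle at −33. An open finger (42–57 mm out) can therefore hook the knob from the robot side without any tilt. I'll push the block first.

Call:
servo_tool:
  increments:
    - {"offset": [0.2,-0.2,0.4],"yaw": 0}
    - {"offset": [0.2,-0.2,0.8],"yaw": 0}
    - {"offset": [0.2,-0.2,1.1],"yaw": 0}
    - {"offset": [0.2,-0.2,1.4],"yaw": 0}
    - {"offset": [0.2,-0.2,1.7],"yaw": 0}
    - {"offset": [0.2,-0.2,2.0],"yaw": 0}
    - {"offset": [0.2,-0.2,2.2],"yaw": 0}
    - {"offset": [0.2,-0.2,2.2],"yaw": 0}

```text
clock: 3.4
tcp_pos: [0.5399, 0.1533, 0.1884]
orientation: [0.516, 0.484, 0.516, -0.484]
wrist_force: [0.0, 2.2, 2.0]
finger_gap: 0.0003
```

```bash
python3 -c "
from h import *
goto([0,.128,.188])"
```

```text
clock 3.40 tcp_c mm [-1.000e-01  1.335e+02  1.884e+02] psi_c 0.31 down [ 2.e-04 -1.e-04 -1.e+00]
F_c [0.17 2.22 1.95] gap 0.00034688472262821724 q [ 0.13  0.3  -0.08  1.19 -0.    1.64]
offset cm [0.04 0.01 0.55] yaw 0.31
```

Call:
servo_tool:
  increments:
    - {"offset": [0,0,0.15],"yaw": 0}
    - {"offset": [0,0,0.3],"yaw": 0}
    - {"offset": [0,0,0.45],"yaw": 0}
    - {"offset": [0,0,0.6],"yaw": 0}
    - {"offset": [0,0,0.6],"yaw": 0}
    - {"offset": [0,0,0.6],"yaw": 0}
    - {"offset": [0,0,0.6],"yaw": 0}
    - {"offset": [0,0,0.6],"yaw": 0}

```text
clock: 4.2
tcp_pos: [0.5402, 0.1475, 0.1883]
orientation: [0.516, 0.483, 0.516, -0.484]
wrist_force: [-0.5, 4.0, 2.2]
finger_gap: -0.0001
```

```bash
python3 -c "
from h import *
goto([0,.125,.188])
p,d=env.read_camera('top'); np.savez('top2.npz',p=p,d=d)
crop(p,'pics/top2.png',170,270,180,350,4.5)"
```

```text
clock 4.20 tcp_c mm [ -0.2 127.7 188.3] psi_c 0.32 down [ 1.e-04 -2.e-04 -1.e+00]
F_c [-0.27  4.01  2.2 ] gap -9.144779416507715e-05 q [ 0.12  0.3  -0.08  1.19 -0.    1.63]
offset cm [0.03 0.02 0.27] yaw 0.32
```

View pics/top2.png

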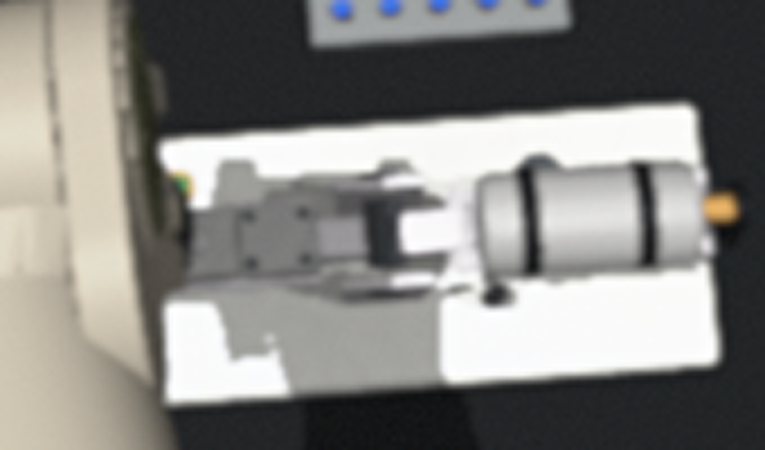

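The top crop shows the loose block's inner edge touching or nearly touching the fixed block near (240,240). I'll push a little more and watch whether the force climbs.

Call:
servo_tool:
  increments:
    - {"offset": [0,0,0.1],"yaw": 0}
    - {"offset": [0,0,0.2],"yaw": 0}
    - {"offset": [0,0,0.2],"yaw": 0}
    - {"offset": [0,0,0.2],"yaw": 0}
    - {"offset": [0,0,0.2],"yaw": 0}
    - {"offset": [0,0,0.2],"yaw": 0}
    - {"offset": [0,0,0.2],"yaw": 0}
    - {"offset": [0,0,0.2],"yaw": 0}

```text
clock: 5.05
tcp_pos: [0.5405, 0.1468, 0.1884]
orientation: [0.516, 0.484, 0.517, -0.482]
wrist_force: [0.8, 8.5, 2.0]
finger_gap: -0.0001
```

```bash
python3 -c "
from h import *
goto([0,.125,.188])"
```

```text
clock 5.05 tcp_c mm [ -0.  127.  188.4] psi_c 0.38 down [ 4.0e-04  2.5e-03 -1.0e+00]
F_c [1.26 8.44 1.98] gap -0.00010269676805816466 q [ 0.12  0.3  -0.08  1.19  0.    1.63]
offset cm [ 0.04 -0.    0.2 ] yaw 0.38
```

Call:
servo_tool:
  increments:
    - {"offset": [0,0,0.1],"yaw": 0}
    - {"offset": [0,0,0.2],"yaw": 0}
    - {"offset": [0,0,0.2],"yaw": 0}
    - {"offset": [0,0,0.2],"yaw": 0}
    - {"offset": [0,0,0.1],"yaw": 0}
    - {"offset": [0,0,-0.5],"yaw": 0}
    - {"offset": [0,0,-1.5],"yaw": 0}
    - {"offset": [-1.5,0,-2.5],"yaw": 0}

```text
clock: 5.85
tcp_pos: [0.5371, 0.17, 0.2011]
orientation: [0.515, 0.482, 0.516, -0.485]
wrist_force: [0.4, -1.0, -0.3]
finger_gap: 0.0001
```

Call:
servo_tool:
  claw: 1
  increments:
    - {"offset": [-3,0,-1],"yaw": 0}
    - {"offset": [-6,0,-3],"yaw": 0}
    - {"offset": [-6,-3,-4],"yaw": 0}
    - {"offset": [-6,-6,-4],"yaw": 0}
    - {"offset": [-6,-8,-4],"yaw": 0}
    - {"offset": [-6,-10,-4],"yaw": 0}
    - {"offset": [-6,-10,-4],"yaw": 0}
    - {"offset": [-6,-10,-4],"yaw": 0}

```text
clock: 6.65
tcp_pos: [0.4366, 0.2039, 0.2635]
orientation: [0.516, 0.484, 0.516, -0.483]
wrist_force: [-0.7, 0.3, -1.2]
finger_gap: 0.0853
```

Run:
```python
from h import *
goto([-.16,-.04,.25])
s,R=tool()
for n in('top','side'):
    p,d=env.read_camera(n); np.savez(n+'3.npz',p=p,d=d)
    crop(p,'pics/%s3.png'%n,*((170,270,180,350,4.5) if n=='top' else (80,250,80,270,4)))
    P=((cloud(n,d)-C)@Rc).reshape(-1,3)
    q=P[(P[:,2]>.203)&(P[:,2]<.217)&(abs(P[:,0])<.03)&(P[:,1]>.02)&(P[:,1]<.15)]
    print(n,"block tops y",(np.percentile(q[:,1],[2,98])*1e3).round(1), "x",(np.percentile(q[:,0],[2,98])*1e3).round(1))
d=np.load("side3.npz")["d"];P=(cloud("side",d)-C)@Rc
t=c(s["tcp_pos"]);Q=P.reshape(-1,3)-t
Q=Q[(abs(Q[:,0])<.11)&(abs(Q[:,1])<.1)&(Q[:,2]>-.01)&(Q[:,2]<.16)]
for a in np.arange(-.005,.16,.01):
    q=Q[(Q[:,2]>=a)&(Q[:,2]<a+.01)]
    if len(q): print("h %.0f"%(a*1e3+5),len(q),"x",(np.percentile(q[:,0],[1,50,99])*1e3).round(),"y",(np.percentile(q[:,1],[1,99])*1e3).round())
```

```text
clock 6.65 tcp_c mm [-100.3  190.2  263.5] psi_c 0.33 down [ 1.e-03 -5.e-04 -1.e+00]
F_c [-0.66  0.38 -1.18] gap 0.08534789597053248 q [ 0.27  0.12 -0.12  1.33 -0.    1.78]
offset cm [ 1.35 -6.1  22.98] yaw 0.33
top block tops y [ 37.1 113.9] x [-16.2  18.3]
side block tops y [ 27.8 113.2] x [-17.6  18.8]
h 20 25 x [-53.  44.  50.] y [-14.   5.]
h 30 48 x [-56.   0.  59.] y [-14.  10.]
h 40 49 x [-54.  43.  57.] y [-14.  10.]
h 50 44 x [-54.  44.  58.] y [-13.  11.]
h 60 57 x [-70.  44.  75.] y [-16.   9.]
h 70 129 x [-73. -41.  74.] y [-16.  12.]
h 80 157 x [-71. -26.  73.] y [-19.  14.]
h 90 147 x [-71.  -4.  71.] y [-20.  15.]
h 100 140 x [-69. -14.  71.] y [-22.   9.]
h 110 201 x [-68.  -3.  70.] y [-21.  10.]
h 120 152 x [-68. -17.  66.] y [-14.  12.]
h 130 44 x [-37. -30.  18.] y [-38.   7.]
h 140 102 x [-37. -16.  27.] y [-39.   7.]
h 150 107 x [-37. -16.  30.] y [-40.   7.]
h 160 53 x [-37. -11.  26.] y [-39.   2.]
```

View pics/side3.png

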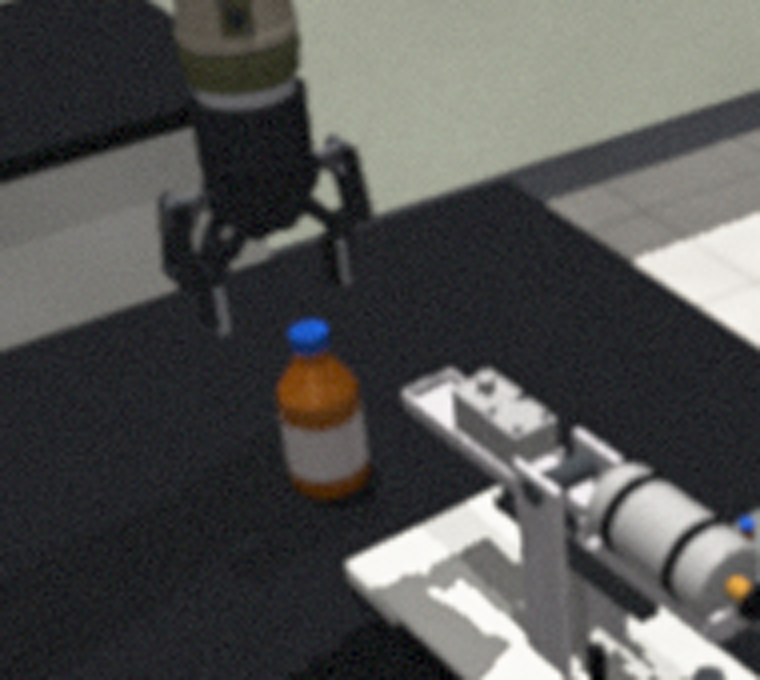

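View pics/top3.png

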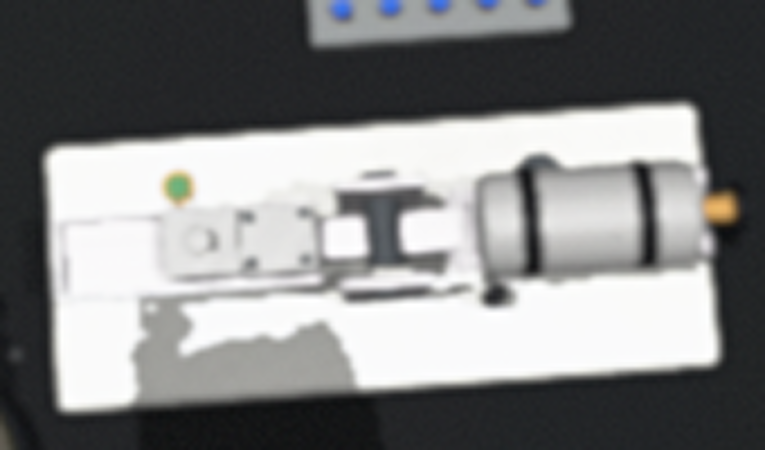

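The side and top crops show the blocks butted together (top edges y_c 35 to 114, i.e. 80 mm) with the gripper open and clear. Open, the linkage elbows stick out ±74 mm at 55–125 mm above the TCP, so they have to pass under the cradle and miss the arrest bar. I'll measure the lever arm's height and the underside region.

Run:
```python
from h import *
for f in("side0","side3"):
    z=np.load(f+".npz");p=z["p"];P=(cloud("side",z["d"])-C)@Rc
    x,y,zz=P[...,0],P[...,1],P[...,2]
    m=(x>-.06)&(x<.06)&(y<-.028)&(y>-.19)&(zz>.036)&(zz<.165)
    for r,cc in np.argwhere(m)[::1 if f=="side0" else 10**6]:
        pass
    q=np.c_[P[m]*1e3,p[m]]
    if f=="side0":
        for lo in range(36,165,8):
            k=q[(q[:,2]>=lo)&(q[:,2]<lo+8)]
            print(lo,len(k),[tuple(int(v) for v in a[:2])+(int(a[3]),) for a in k[::max(1,len(k)//9)]])
p=np.load("side0.npz")["p"];crop(p,"pics/lever0.png",210,285,195,295,7)
```

```text
36 83 [(54, -30, 246), (48, -108, 112), (26, -99, 72), (2, -83, 88), (29, -99, 46), (-17, -71, 128), (53, -124, 246), (54, -130, 249), (-36, -78, 202), (-56, -128, 250)]
44 132 [(44, -86, 194), (45, -98, 80), (23, -84, 158), (6, -74, 92), (36, -108, 62), (12, -89, 88), (-21, -63, 204), (9, -88, 89), (-7, -81, 85), (-31, -68, 88)]
52 16 [(38, -89, 153), (42, -94, 104), (46, -97, 110), (32, -95, 78), (43, -105, 81), (28, -104, 52), (-36, -60, 78), (-36, -65, 17), (-33, -65, 8), (-32, -68, 41), (-27, -67, 128), (-39, -65, 109), (-36, -65, 34), (-33, -66, 9), (-31, -67, 32), (-37, -66, 103)]
60 12 [(-36, -62, 133), (-28, -69, 79), (-36, -62, 103), (-34, -62, 15), (-33, -67, 19), (-31, -69, 35), (-26, -66, 113), (-37, -62, 72), (-35, -64, 5), (-35, -68, 14), (-32, -69, 42), (-29, -70, 130)]
68 10 [(-36, -62, 78), (-26, -67, 59), (-38, -65, 122), (-35, -65, 20), (-32, -65, 4), (-30, -67, 17), (-27, -67, 58), (-36, -66, 17), (-34, -68, 11), (-30, -67, 29)]
76 9 [(-29, -67, 27), (-35, -61, 42), (-35, -65, 14), (-34, -68, 15), (-32, -70, 27), (-28, -69, 59), (-35, -65, 19), (-33, -67, 17), (-
[... 246 characters left out ...]
108), (-27, -60, 161), (-33, -59, 61), (-30, -64, 79), (-25, -67, 187), (-35, -66, 31), (-30, -68, 67), (-35, -61, 34), (-31, -66, 19), (-37, -64, 42)]
100 0 []
108 0 []
116 25 [(-6, -31, 40), (-6, -35, 45), (-5, -43, 38), (-5, -47, 42), (-7, -54, 42), (-6, -61, 52), (-6, -66, 54), (9, -81, 146), (-6, -74, 72), (3, -84, 87), (-6, -78, 95), (0, -82, 130), (-3, -83, 176)]
124 88 [(2, -29, 39), (-4, -28, 38), (-5, -35, 31), (-3, -41, 41), (-5, -48, 37), (-1, -55, 38), (0, -66, 36), (-5, -69, 39), (-2, -73, 34), (-1, -81, 27)]
132 7 [(-2, -74, 71), (-2, -74, 46), (-1, -77, 61), (0, -79, 86), (-2, -75, 38), (0, -75, 37), (0, -79, 53)]
140 2 [(-2, -70, 66), (0, -76, 88)]
148 0 []
156 0 []
164 0 []
```

View pics/lever0.png

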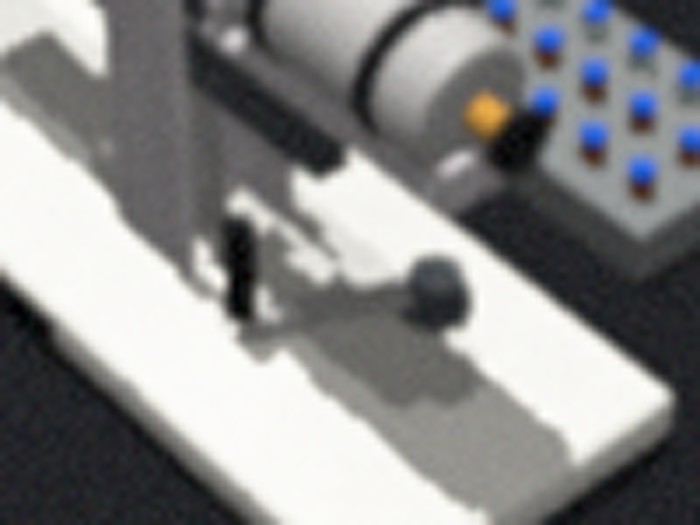

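Run:
```python
from h import *
s,R=tool();t=c(s["tcp_pos"])
for n in("side","top"):
    d=np.load(n+"3.npz")["d"];P=(cloud(n,d)-C)@Rc
    Q=P.reshape(-1,3)-t
    Q=Q[(abs(Q[:,0])<.11)&(abs(Q[:,1])<.1)&(Q[:,2]>.0)&(Q[:,2]<.16)]
    for a in np.arange(.005,.15,.01):
        o=[]
        for sg in(-1,1):
            q=Q[(Q[:,2]>=a)&(Q[:,2]<a+.01)&(sg*Q[:,0]>.038)]
            if len(q)>3:o+=[len(q),(np.percentile(sg*q[:,0],[2,98])*1e3).round().tolist(),(np.percentile(q[:,1],[4,96])*1e3).round().tolist()]
        print(n,"h%.0f"%(a*1e3+5),o)
```

```text
side h10 []
side h20 [10, [44.0, 53.0], [-12.0, -4.0], 14, [43.0, 49.0], [-14.0, 5.0]]
side h30 [24, [44.0, 56.0], [-13.0, -2.0], 24, [43.0, 58.0], [-13.0, 10.0]]
side h40 [23, [42.0, 55.0], [-13.0, 5.0], 24, [43.0, 57.0], [-13.0, 7.0]]
side h50 [20, [43.0, 55.0], [-11.0, 3.0], 27, [42.0, 57.0], [-13.0, 12.0]]
side h60 [26, [40.0, 71.0], [-14.0, 8.0], 28, [42.0, 74.0], [-15.0, 5.0]]
side h70 [74, [39.0, 73.0], [-15.0, 10.0], 51, [40.0, 74.0], [-16.0, 9.0]]
side h80 [52, [38.0, 72.0], [-15.0, 13.0], 27, [39.0, 74.0], [-16.0, 11.0]]
side h90 [31, [39.0, 72.0], [-14.0, 11.0], 24, [60.0, 72.0], [-14.0, 8.0]]
side h100 [35, [52.0, 71.0], [-13.0, 9.0], 22, [52.0, 71.0], [-14.0, -3.0]]
side h110 [52, [39.0, 69.0], [-14.0, 10.0], 40, [38.0, 70.0], [-13.0, -2.0]]
side h120 [42, [40.0, 69.0], [-13.0, 9.0], 42, [40.0, 66.0], [-13.0, 11.0]]
side h130 []
side h140 []
side h150 []
top h10 []
top h20 []
top h30 [5, [43.0, 50.0], [-13.0, -12.0]]
top h40 []
top h50 []
top h60 [22, [46.0, 71.0], [-15.0, -5.0], 37, [44.0, 68.0], [-14.0, 2.0]]
top h70 [19, [45.0, 73.0], [-14.0, 4.0], 31, [44.0, 74.0], [-14.0, 3.0]]
top h80 [12, [40.0, 71.0], [-18.0, -3.0], 24, [39.0, 72.0], [-18.0, -3.0]]
top h90 [8, [59.0, 70.0], [-14.0, 6.0], 6, [65.0, 71.0], [-13.0, -7.0]]
top h100 [15, [52.0, 68.0], [-14.0, -7.0], 17, [52.0, 70.0], [-14.0, 8.0]]
top h110 [18, [53.0, 67.0], [-15.0, -2.0], 40, [39.0, 68.0], [-13.0, 6.0]]
top h120 [58, [55.0, 66.0], [-14.0, 3.0], 76, [43.0, 67.0], [-13.0, 9.0]]
top h130 []
top h140 []
top h150 []
```

The elbows are about ±14 mm wide. The plan is to enter at y_c = −42 (between column and knob), TCP z = 42 mm and axis x_c = −88, then sweep −y. Moving to the staging point first.

Call:
servo_tool:
  increments:
    - {"offset": [0,-2,4],"yaw": 0.3}
    - {"offset": [0.5,-4,8.5],"yaw": 0.3}
    - {"offset": [1,-4,13],"yaw": 0.3}
    - {"offset": [1.3,-4,17.5],"yaw": 0.3}
    - {"offset": [1.3,-4,21.5],"yaw": 0.3}
    - {"offset": [1.3,-4,23.2],"yaw": 0.3}
    - {"offset": [4.3,-4,23.2],"yaw": 0.3}
    - {"offset": [7.3,-4,23.2],"yaw": 0.3}

```text
clock: 7.55
tcp_pos: [0.4133, -0.032, 0.1901]
orientation: [0.515, 0.486, 0.513, -0.485]
wrist_force: [0.4, 0.4, -0.5]
finger_gap: 0.0851
```

```bash
python3 -c "
from h import *
goto([-.14,-.042,.042])"
```

```text
clock 7.55 tcp_c mm [-137.6  -43.9  190.1] psi_c -0.15 down [ 0.0026 -0.001  -1.    ]
F_c [ 0.4   0.41 -0.53] gap 0.0851286846984686 q [-0.27  0.02 -0.41  1.14 -0.    1.24]
offset cm [14.81 -0.28 -0.21] yaw -0.15
```

Call:
servo_tool:
  increments:
    - {"offset": [3.5,-0.1,0],"yaw": 0}
    - {"offset": [7.5,-0.1,0],"yaw": 0}
    - {"offset": [11,-0.1,0],"yaw": 0}
    - {"offset": [13.5,-0.1,0],"yaw": 0}
    - {"offset": [14.8,-0.1,0],"yaw": 0}
    - {"offset": [14.8,-0.1,0],"yaw": 0}
    - {"offset": [14.8,-0.1,0],"yaw": 0}
    - {"offset": [14.8,-0.1,0],"yaw": 0}

```text
clock: 8.35
tcp_pos: [0.4117, -0.0307, 0.0431]
orientation: [0.515, 0.485, 0.514, -0.485]
wrist_force: [-0.1, 0.6, 0.9]
finger_gap: 0.0853
```

```bash
python3 -c "
from h import *
goto([-.100,-.042,.042])
p,d=env.read_camera('side'); np.savez('side4.npz',p=p,d=d)
crop(p,'pics/side4.png',160,300,150,310,4.5)"
```

```text
clock 8.35 tcp_c mm [-139.1  -42.5   43.1] psi_c 0.01 down [ 1.7e-03 -5.0e-04 -1.0e+00]
F_c [-0.05  0.6   0.88] gap 0.0852871309188945 q [-0.27  0.16 -0.66  0.75  0.    1.24]
offset cm [ 0.12  3.91 -0.05] yaw 0.01
```

View pics/side4.png

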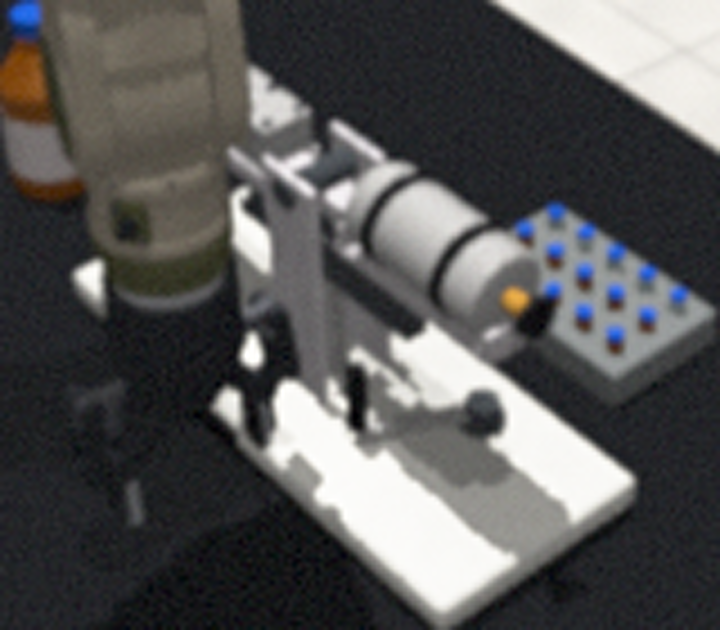

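In the side crop the forward open finger, near (260,400), is lined up between the column and the knob at (355,395). Advancing slowly.

Call:
servo_tool:
  increments:
    - {"offset": [0.1,1,0],"yaw": 0}
    - {"offset": [0.1,2,0],"yaw": 0}
    - {"offset": [0.1,2.7,0],"yaw": 0}
    - {"offset": [0.1,3.3,0],"yaw": 0}
    - {"offset": [0.1,3.9,0],"yaw": 0}
    - {"offset": [0.1,4.4,0],"yaw": 0}
    - {"offset": [0.1,4.4,0],"yaw": 0}
    - {"offset": [0.1,4.4,0],"yaw": 0}

```text
clock: 9.2
tcp_pos: [0.4542, -0.0275, 0.0411]
orientation: [0.515, 0.485, 0.515, -0.485]
wrist_force: [0.0, -0.3, 0.4]
finger_gap: 0.0855
```

```bash
python3 -c "
from h import *
goto([-.088,-.042,.042])
p,d=env.read_camera('side'); np.savez('side5.npz',p=p,d=d)
crop(p,'pics/side5.png',160,300,150,310,4.5)
p,d=env.read_camera('top'); np.savez('top5.npz',p=p,d=d)
crop(p,'pics/top5.png',170,270,180,350,4.5)"
```

```text
clock 9.20 tcp_c mm [-96.5 -41.9  41.1] psi_c 0.03 down [-5.e-04  1.e-04 -1.e+00]
F_c [ 0.01 -0.35  0.43] gap 0.08547393968229053 q [-0.24  0.24 -0.56  0.77  0.    1.27]
offset cm [-0.09  0.85  0.02] yaw 0.03
```

View pics/side5.png

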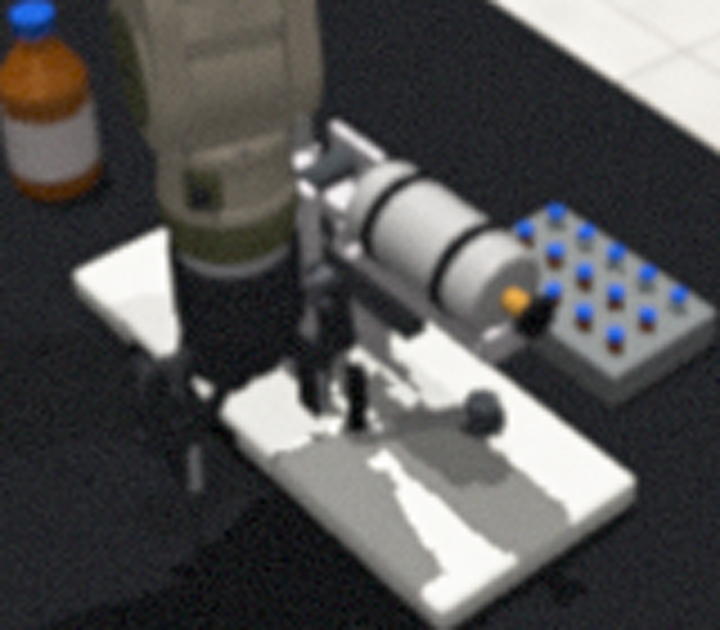

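View pics/top5.png

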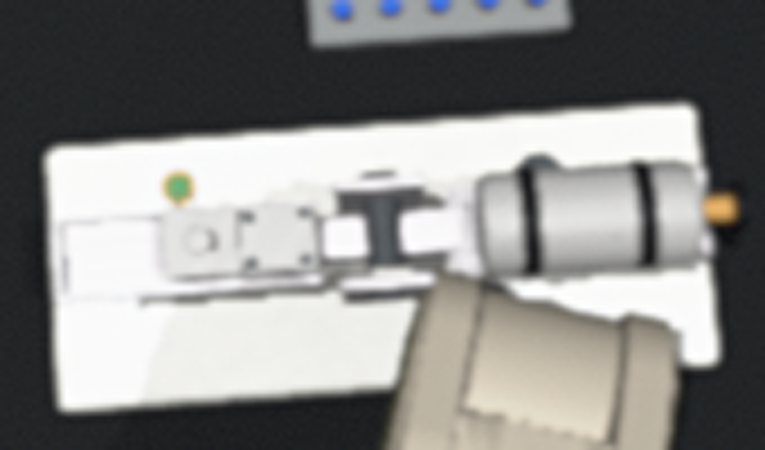

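The finger is still clear on both sides at zero force. In the top crop the wrist is near the canister, but well above it (z > 0.30). Another 9 mm in.

Call:
servo_tool:
  increments:
    - {"offset": [0,0.3,0],"yaw": 0}
    - {"offset": [0,0.6,0],"yaw": 0}
    - {"offset": [0,0.9,0],"yaw": 0}
    - {"offset": [0,0.9,0],"yaw": 0}
    - {"offset": [0,0.9,0.2],"yaw": 0}
    - {"offset": [0,0.9,0.4],"yaw": 0}
    - {"offset": [0,0.9,0.5],"yaw": 0}
    - {"offset": [0,0.9,0.5],"yaw": 0}

```text
clock: 10.1
tcp_pos: [0.4629, -0.0317, 0.0411]
orientation: [0.514, 0.485, 0.515, -0.485]
wrist_force: [-2.3, 2.7, 1.6]
finger_gap: 0.0852
```

```bash
python3 -c "
from h import *
goto([-.087,-.080,.042])
p,d=env.read_camera('side'); np.savez('side6.npz',p=p,d=d)
crop(p,'pics/side6.png',190,290,180,290,7)
"
```

```text
clock 10.10 tcp_c mm [-88.  -46.6  41.1] psi_c 0.03 down [-1.2e-03  9.0e-04 -1.0e+00]
F_c [-2.13  2.87  1.57] gap 0.08522924579389088 q [-0.24  0.26 -0.54  0.78  0.    1.27]
offset cm [-0.1   0.1   3.34] yaw 0.03
```

View pics/side6.png

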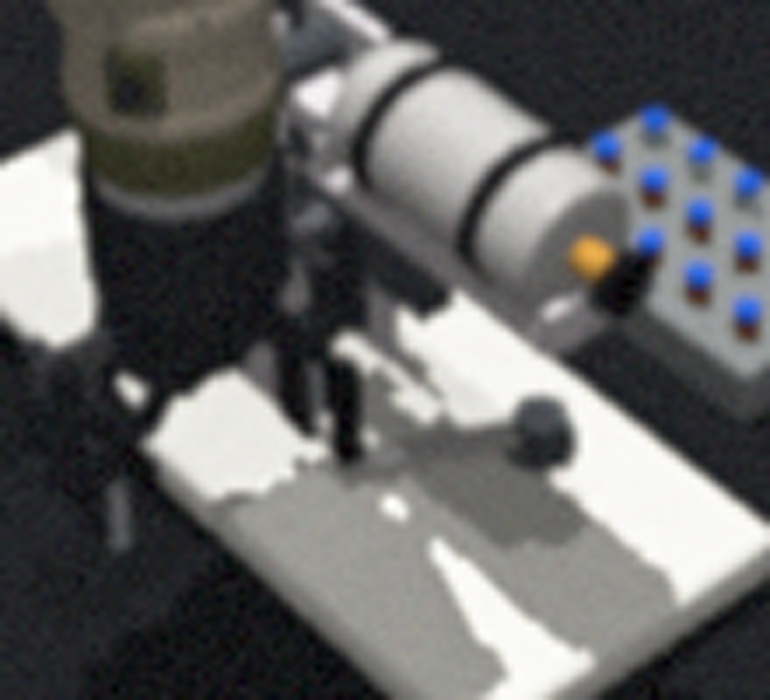

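Contact with the knob, about 3 N. Now I'll sweep −y slowly.

Call:
servo_tool:
  increments:
    - {"offset": [0,0,0.4],"yaw": 0}
    - {"offset": [0,0,0.8],"yaw": 0}
    - {"offset": [0,0,1.2],"yaw": 0}
    - {"offset": [0,0,1.6],"yaw": 0}
    - {"offset": [0,0,2.0],"yaw": 0}
    - {"offset": [0,0,2.4],"yaw": 0}
    - {"offset": [0,0,2.8],"yaw": 0}
    - {"offset": [0,0,3.0],"yaw": 0}

```text
clock: 10.95
tcp_pos: [0.4662, -0.0626, 0.0415]
orientation: [0.515, 0.485, 0.514, -0.485]
wrist_force: [2.1, 1.4, -0.2]
finger_gap: 0.0856
```

```bash
python3 -c "
from h import *
goto([-.087,-.105,.042])
p,d=env.read_camera('side'); np.savez('side7.npz',p=p,d=d)
crop(p,'pics/side7.png',190,290,180,290,7)
"
```

```text
clock 10.95 tcp_c mm [-86.5 -77.6  41.5] psi_c 0.00 down [ 1.3e-03 -3.0e-04 -1.0e+00]
F_c [ 2.14  1.32 -0.2 ] gap 0.08558202723030812 q [-0.3   0.26 -0.53  0.78  0.    1.21]
offset cm [-0.05 -0.05  2.74] yaw 0.0
```

View pics/side7.png

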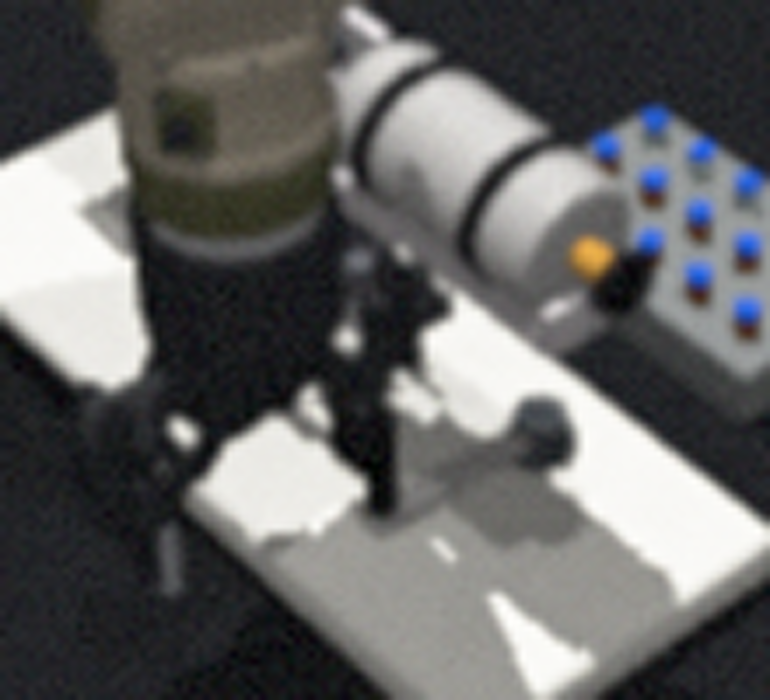

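The lever swings with the finger. Continuing past mid-stroke.

Call:
servo_tool:
  increments:
    - {"offset": [0,0,0.4],"yaw": 0}
    - {"offset": [0,0,0.8],"yaw": 0}
    - {"offset": [0,0,1.2],"yaw": 0}
    - {"offset": [0,0,1.6],"yaw": 0}
    - {"offset": [0,0,2.0],"yaw": 0}
    - {"offset": [0,0,2.4],"yaw": 0}
    - {"offset": [0,0.1,2.7],"yaw": 0}
    - {"offset": [0,0.2,3.0],"yaw": 0}

```text
clock: 11.8
tcp_pos: [0.4692, -0.0921, 0.0413]
orientation: [0.515, 0.485, 0.515, -0.485]
wrist_force: [-1.9, 2.3, 0.9]
finger_gap: 0.0853
```

```bash
python3 -c "
from h import *
goto([-.082,-.120,.042])
p,d=env.read_camera('side'); np.savez('side8.npz',p=p,d=d)
crop(p,'pics/side8.png',170,290,180,300,6)
"
```

```text
clock 11.80 tcp_c mm [ -85.3 -107.2   41.3] psi_c 0.01 down [-2.e-04 -0.e+00 -1.e+00]
F_c [-1.74  2.36  0.85] gap 0.08532727814896071 q [-0.36  0.28 -0.51  0.79 -0.    1.15]
offset cm [-0.07  0.33  1.28] yaw 0.01
```

View pics/side8.png

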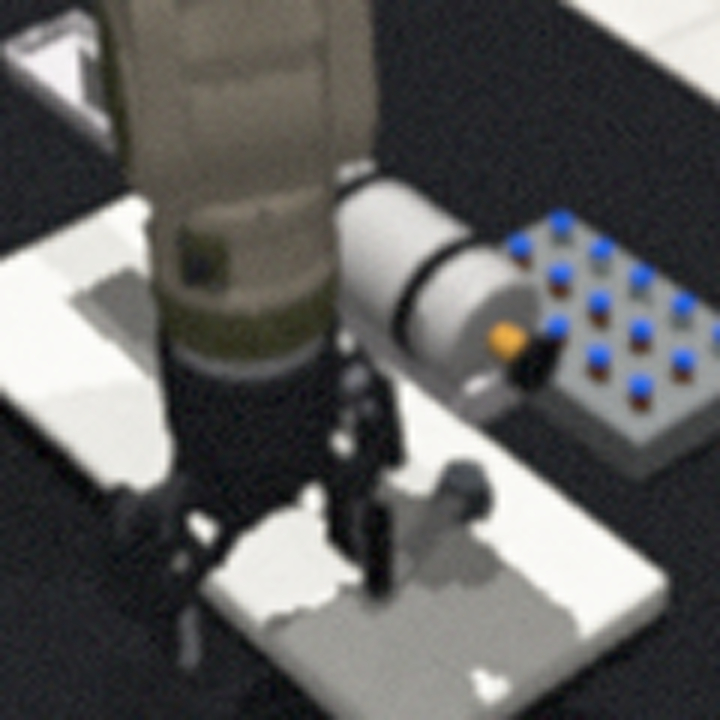

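Call:
servo_tool:
  increments:
    - {"offset": [0.2,0.1,0.2],"yaw": 0}
    - {"offset": [0.3,0.1,0.4],"yaw": 0}
    - {"offset": [0.3,0.1,0.6],"yaw": 0}
    - {"offset": [0.3,0.1,0.8],"yaw": 0}
    - {"offset": [0.3,0.1,1.0],"yaw": 0}
    - {"offset": [0.3,0.1,1.2],"yaw": 0}
    - {"offset": [0.3,0.1,1.3],"yaw": 0}
    - {"offset": [0.3,0.1,1.3],"yaw": 0}

```text
clock: 12.65
tcp_pos: [0.4715, -0.1036, 0.0387]
orientation: [0.515, 0.485, 0.515, -0.483]
wrist_force: [2.2, 8.1, 6.7]
finger_gap: 0.0855
```

```bash
python3 -c "
from h import *
goto([-.084,-.122,.038])
p,d=env.read_camera('side'); np.savez('side9.npz',p=p,d=d)
crop(p,'pics/side9.png',170,290,180,300,6)
"
```

```text
clock 12.65 tcp_c mm [ -83.7 -118.9   38.7] psi_c 0.11 down [ 0.0014  0.0025 -1.    ]
F_c [2.72 7.92 6.7 ] gap 0.08553788076399324 q [-0.38  0.29 -0.5   0.78  0.    1.12]
offset cm [ 0.07 -0.03  0.31] yaw 0.11
```

View pics/side9.png

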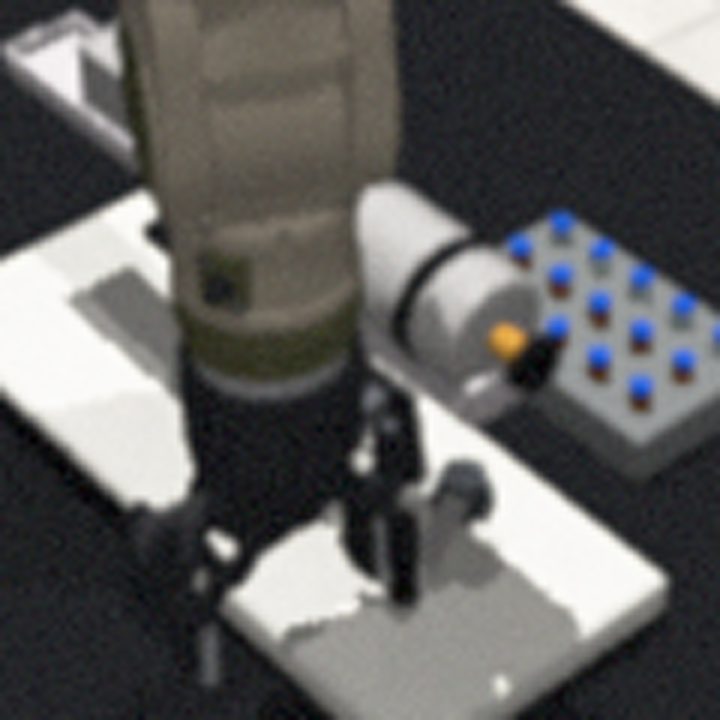

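Force rose to 8 N with the TCP stopped at −118.9, so the lever is on its stop (knob ≈ −138, a ≈ 1). Next: lift slightly, back off +y, and withdraw towards the robot.

Call:
servo_tool:
  increments:
    - {"offset": [-0.2,0,-0.1],"yaw": 0}
    - {"offset": [-0.3,0,-0.3],"yaw": 0}
    - {"offset": [-0.3,0,-0.7],"yaw": 0}
    - {"offset": [-0.3,-1,-0.9],"yaw": 0}
    - {"offset": [-0.3,-2.5,-0.9],"yaw": 0}
    - {"offset": [-0.3,-4.5,-0.9],"yaw": 0}
    - {"offset": [-0.3,-7,-0.9],"yaw": 0}
    - {"offset": [-0.3,-7,-0.9],"yaw": 0}

```text
clock: 13.5
tcp_pos: [0.3958, -0.0987, 0.0404]
orientation: [0.513, 0.484, 0.516, -0.486]
wrist_force: [0.3, -0.4, -0.7]
finger_gap: 0.0851
```

```bash
cat > beam.py <<'E'
from h import *
import sys
k=sys.argv[1]
goto([-.15,-.156,.042])
for n in("side","top"):
    p,d=env.read_camera(n); np.savez(n+k+'.npz',p=p,d=d)
    crop(p,'pics/%s%s.png'%(n,k),*((160,300,170,310,5) if n=="side" else (170,270,180,350,4.5)))
    P=((cloud(n,d)-C)@Rc)
    m=(abs(P[...,0])<.015)&(P[...,1]>-.15)&(P[...,1]<-.055)&(P[...,2]>.2)&(P[...,2]<.25)
    q=P[m]
    # canister axis height from cylinder top: z-sqrt(r^2-x^2)
    zc=q[:,2]-np.sqrt(.028**2-q[:,0]**2)
    r=.12
    a=np.polyfit(q[:,1],zc,1);print(n,len(q),"canister slope %.4f"%a[0],"z at 0 %.4f"%a[1])
    m=(abs(P[...,0])<.016)&(P[...,1]>.04)&(P[...,1]<.112)&(P[...,2]>.19)&(P[...,2]<.217)
    q=P[m]
    if len(q)>20:a=np.polyfit(q[:,1],q[:,2],1);print(n,len(q),"block slope %.4f"%a[0],"z mean %.4f"%q[:,2].mean())
    m=(abs(P[...,0])<.03)&(P[...,1]>.02)&(P[...,1]<.17)&(P[...,2]>.2)&(P[...,2]<.22)
    if m.sum()>20: print("blocks y",(np.percentile(P[m][:,1],[2,98])*1e3).round(1))
E
python3 beam.py 10
```

```text
clock 13.50 tcp_c mm [-159.  -109.5   40.4] psi_c -0.04 down [-0.0051  0.0016 -1.    ]
F_c [ 0.31 -0.44 -0.74] gap 0.08511876838348172 q [-0.44  0.16 -0.66  0.75 -0.    1.07]
offset cm [-0.18  0.9   4.65] yaw -0.04
side 290 canister slope 0.0057 z at 0 0.2014
blocks y [21.9 52. ]
top 535 canister slope -0.0005 z at 0 0.1982
top 399 block slope -0.0158 z mean 0.2101
blocks y [ 36.1 113.9]
```

View pics/side10.png

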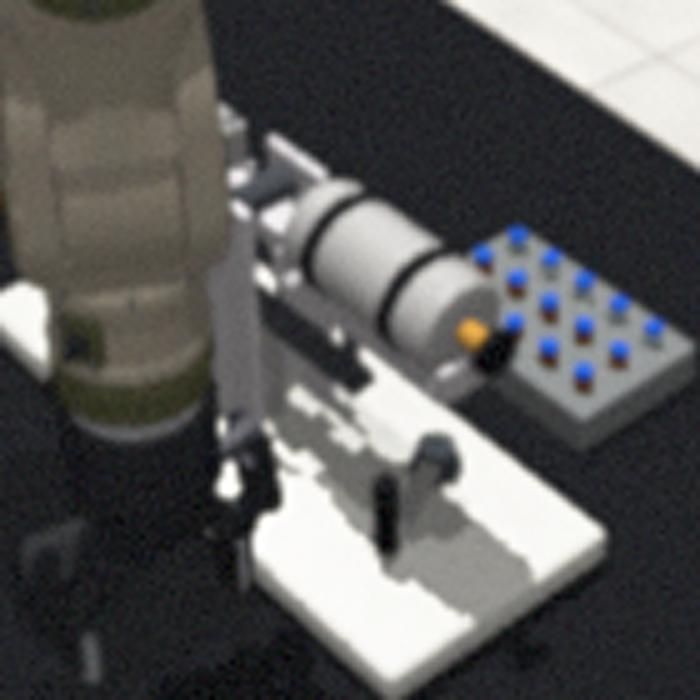

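The lever knob, near (387,515) in the side crop, is at the released end, the bar is lowered and the beam looks level. I'll quantify the knob angle, then hold for over 2 s while moving to the return staging point.

Run:
```python
from h import *
for n in("side","top"):
    z=np.load(n+"10.npz");p=z["p"];P=(cloud(n,z["d"])-C)@Rc
    x,y,zz=P[...,0],P[...,1],P[...,2]
    m=(x>-.06)&(x<-.02)&(y<-.1)&(y>-.16)&(zz>.058)&(zz<.1)
    q=P[m]
    print(n,len(q),np.median(q,0)*1e3 if len(q) else "", (np.percentile(q,[5,95],axis=0)*1e3).round() if len(q) else "")
```

```text
side 65 [ -32.22050564 -141.42422453   82.73228493] [[ -37. -144.   62.]
 [ -26. -135.   98.]]
top 31 [ -30.6788746  -136.43769019   92.56929288] [[ -36. -142.   68.]
 [ -25. -131.   97.]]
```

Call:
servo_tool:
  increments:
    - {"offset": [-0.2,0,1],"yaw": 0}
    - {"offset": [-0.2,0,2.5],"yaw": 0}
    - {"offset": [-0.2,0,4],"yaw": 0}
    - {"offset": [-0.2,0,5.1],"yaw": 0}
    - {"offset": [-0.2,0,5.1],"yaw": 0}
    - {"offset": [-0.2,0,5.1],"yaw": 0}
    - {"offset": [-0.2,0,5.1],"yaw": 0}
    - {"offset": [-0.2,0,5.1],"yaw": 0}

```text
clock: 14.4
tcp_pos: [0.4035, -0.1502, 0.0432]
orientation: [0.515, 0.485, 0.515, -0.485]
wrist_force: [0.2, 0.2, -0.6]
finger_gap: 0.0852
```

Call:
servo_tool:
  increments:
    - {"offset": [0,0,0],"yaw": 0}
    - {"offset": [0,0,0],"yaw": 0}
    - {"offset": [0,0,0],"yaw": 0}
    - {"offset": [0,0,0],"yaw": 0}
    - {"offset": [0,0,0],"yaw": 0}
    - {"offset": [0,0,0],"yaw": 0}
    - {"offset": [0,0,0],"yaw": 0}
    - {"offset": [0,0,0],"yaw": 0}

```text
clock: 15.2
tcp_pos: [0.4037, -0.1509, 0.0433]
orientation: [0.515, 0.485, 0.515, -0.485]
wrist_force: [-0.3, -0.6, -0.2]
finger_gap: 0.0853
```

```bash
python3 beam.py 11
```

```text
clock 15.20 tcp_c mm [-154.2 -162.    43.3] psi_c 0.02 down [ 1.e-04  1.e-04 -1.e+00]
F_c [-0.29 -0.6  -0.2 ] gap 0.08529281915945659 q [-0.54  0.2  -0.61  0.76  0.    0.97]
offset cm [ 0.13  0.42 -0.6 ] yaw 0.02
side 292 canister slope 0.0002 z at 0 0.2010
top 531 canister slope -0.0063 z at 0 0.1975
top 397 block slope -0.0094 z mean 0.2100
blocks y [ 35.8 113.8]
```

View pics/side11.png

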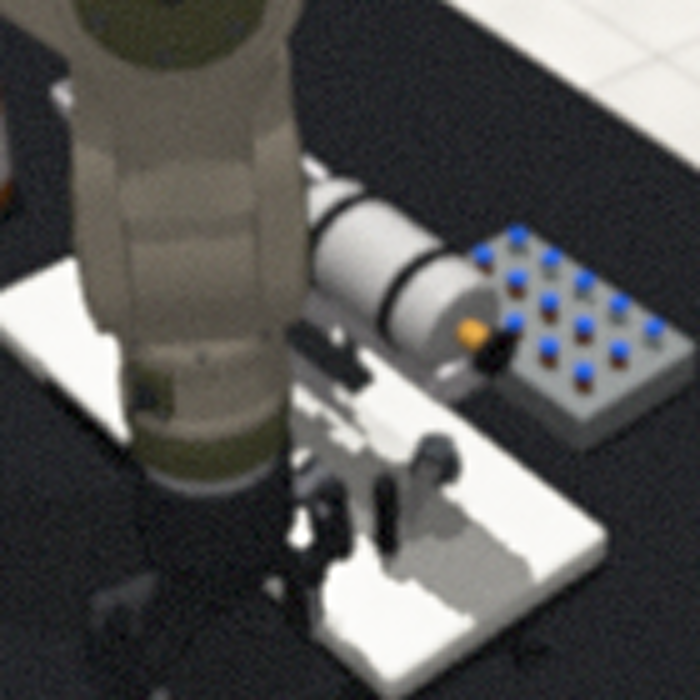

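The beam reads level (|slope| < 0.01 in both cameras) and the knob is at (−31, −137), a ≈ 0.98. I'll hold another 1.6 s to be safe.

Call:
servo_tool:
  increments:
    - {"offset": [0,0,0],"yaw": 0}
    - {"offset": [0,0,0],"yaw": 0}
    - {"offset": [0,0,0],"yaw": 0}
    - {"offset": [0,0,0],"yaw": 0}
    - {"offset": [0,0,0],"yaw": 0}
    - {"offset": [0,0,0],"yaw": 0}
    - {"offset": [0,0,0],"yaw": 0}
    - {"offset": [0,0,0],"yaw": 0}

```text
clock: 16.1
tcp_pos: [0.4037, -0.1508, 0.0433]
orientation: [0.515, 0.485, 0.515, -0.485]
wrist_force: [-0.1, 0.1, 0.2]
finger_gap: 0.0854
```

Call:
servo_tool:
  increments:
    - {"offset": [0,0,0],"yaw": 0}
    - {"offset": [0,0,0],"yaw": 0}
    - {"offset": [0,0,0],"yaw": 0}
    - {"offset": [0,0,0],"yaw": 0}
    - {"offset": [0,0,0],"yaw": 0}
    - {"offset": [0,0,0],"yaw": 0}
    - {"offset": [0,0,0],"yaw": 0}
    - {"offset": [0,0,0],"yaw": 0}

```text
clock: 16.9
tcp_pos: [0.4037, -0.1508, 0.0433]
orientation: [0.515, 0.485, 0.515, -0.485]
wrist_force: [-0.4, -0.2, -1.0]
finger_gap: 0.0852
```

```bash
python3 beam.py 12
python3 - <<'E'
from h import *
d=cv2.absdiff(np.load("side11.npz")["p"],np.load("side12.npz")["p"]).max(-1)
print("max img diff over canister",d[195:245,220:275].max(), d[195:245,220:275].mean())
E
```

```text
clock 16.90 tcp_c mm [-154.2 -161.9   43.3] psi_c 0.03 down [ 0.e+00  1.e-04 -1.e+00]
F_c [-0.42 -0.19 -0.96] gap 0.08524256127828635 q [-0.54  0.2  -0.61  0.76  0.    0.97]
offset cm [ 0.13  0.42 -0.59] yaw 0.03
side 288 canister slope 0.0052 z at 0 0.2015
top 533 canister slope -0.0069 z at 0 0.1975
top 400 block slope -0.0092 z mean 0.2101
blocks y [ 36.1 113.7]
max img diff over canister 21 3.8061818181818183
```

Held for over 3 s, still and level. Now the return: enter on the −y side of the knob.

Call:
servo_tool:
  increments:
    - {"offset": [0.2,1.2,0],"yaw": 0}
    - {"offset": [0.2,2.4,0],"yaw": 0}
    - {"offset": [0.2,3.6,0],"yaw": 0}
    - {"offset": [0.2,4.6,0],"yaw": 0}
    - {"offset": [0.2,5.4,0],"yaw": 0}
    - {"offset": [0.2,6.2,0],"yaw": 0}
    - {"offset": [0.2,6.7,0],"yaw": 0}
    - {"offset": [0.2,6.7,0],"yaw": 0}

```text
clock: 17.8
tcp_pos: [0.4713, -0.1468, 0.0413]
orientation: [0.515, 0.485, 0.515, -0.485]
wrist_force: [-0.7, 0.7, -0.3]
finger_gap: 0.0855
```

```bash
python3 beam.py 13
```

```text
clock 17.80 tcp_c mm [ -86.5 -162.    41.3] psi_c 0.06 down [ 4.e-04 -1.e-04 -1.e+00]
F_c [-0.63  0.76 -0.3 ] gap 0.08547438013369563 q [-0.46  0.3  -0.47  0.8   0.    1.05]
offset cm [-0.08 -6.35 -0.6 ] yaw 0.06
side 70 canister slope 0.0581 z at 0 0.2091
side 168 block slope -0.0488 z mean 0.2105
blocks y [ 35.3 113.4]
top 536 canister slope -0.0021 z at 0 0.1981
top 401 block slope -0.0008 z mean 0.2100
blocks y [ 24.6 113.7]
```

View pics/side13.png

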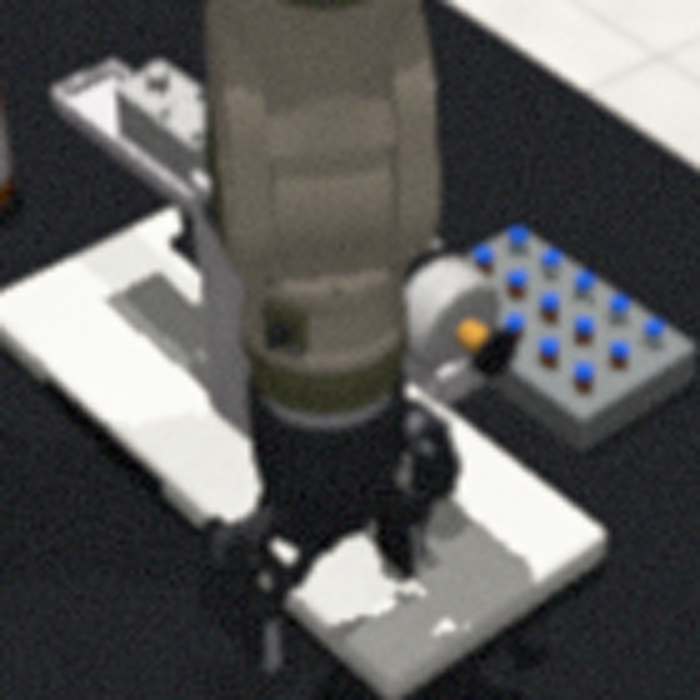

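Call:
servo_tool:
  increments:
    - {"offset": [0,0,-0.4],"yaw": 0}
    - {"offset": [0,0,-0.8],"yaw": 0}
    - {"offset": [0,0,-1.2],"yaw": 0}
    - {"offset": [0,0,-1.6],"yaw": 0}
    - {"offset": [0,0,-2.0],"yaw": 0}
    - {"offset": [0,0,-2.4],"yaw": 0}
    - {"offset": [0,0,-2.8],"yaw": 0}
    - {"offset": [0,0,-3.0],"yaw": 0}

```text
clock: 18.7
tcp_pos: [0.4632, -0.1188, 0.0426]
orientation: [0.513, 0.482, 0.515, -0.49]
wrist_force: [-27.1, -11.6, 26.7]
finger_gap: 0.0855
```

```bash
python3 beam.py 14
```

```text
clock 18.70 tcp_c mm [ -92.9 -133.5   42.6] psi_c -0.18 down [-0.0095 -0.006  -0.9999]
F_c [-27.78  -9.99  26.66] gap 0.08549308359204662 q [-0.41  0.28 -0.5   0.8  -0.01  1.1 ]
offset cm [ 0.13 -5.7   2.27] yaw -0.18
side 183 canister slope 0.0042 z at 0 0.2013
side 67 block slope 0.1200 z mean 0.2071
blocks y [ 78.4 115.6]
top 539 canister slope -0.0002 z at 0 0.1983
top 397 block slope -0.0053 z mean 0.2100
blocks y [ 35.9 113.7]
```

View pics/side14.png

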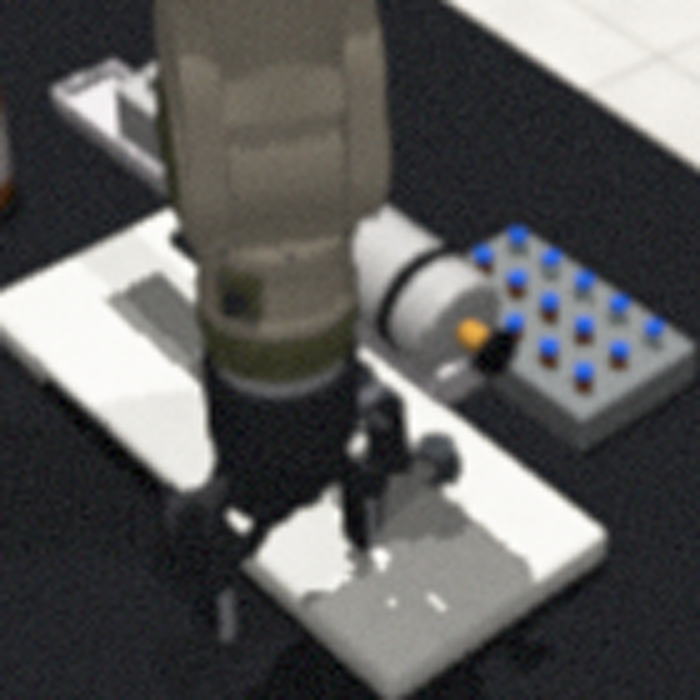

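Something jammed: 28 N pushing the tool towards −x and 27 N up, and the TCP was displaced 6 mm. The finger probably slid onto the robot side of the knob. I'll back straight out along −x and look.

Call:
servo_tool:
  increments:
    - {"offset": [0,-1,0],"yaw": 0}
    - {"offset": [0,-2,0],"yaw": 0}
    - {"offset": [0,-3.5,0],"yaw": 0}
    - {"offset": [0,-5.5,0],"yaw": 0}
    - {"offset": [0,-7.5,0.8],"yaw": 0}
    - {"offset": [0,-7.5,1.9],"yaw": 0}
    - {"offset": [0,-7.5,3],"yaw": 0}
    - {"offset": [0,-7.5,3],"yaw": 0}

```text
clock: 19.6
tcp_pos: [0.3975, -0.1532, 0.0416]
orientation: [0.515, 0.485, 0.513, -0.485]
wrist_force: [0.7, 0.6, 0.3]
finger_gap: 0.0854
```

```bash
python3 beam.py 15
cat > knob.py <<'E'
from h import *
import sys
k=sys.argv[1]
for n in("side","top"):
    z=np.load(n+k+".npz");p=z["p"];P=(cloud(n,z["d"])-C)@Rc
    x,y,zz=P[...,0],P[...,1],P[...,2]
    m=(x>-.06)&(x<-.015)&(y<-.05)&(y>-.16)&(zz>.058)&(zz<.1)&(p.max(-1)<120)
    q=P[m]
    if len(q):print(n,len(q),(np.median(q,0)*1e3).round(1),(np.percentile(q,[5,95],axis=0)*1e3).round().tolist())
E
python3 knob.py 15
```

```text
clock 19.60 tcp_c mm [-160.5 -163.9   41.6] psi_c -0.05 down [ 0.0024 -0.0012 -1.    ]
F_c [0.78 0.56 0.27] gap 0.08540208360388504 q [-0.56  0.19 -0.63  0.75  0.    0.96]
offset cm [-0.03  1.05 -0.79] yaw -0.05
side 289 canister slope -0.0024 z at 0 0.2007
top 535 canister slope 0.0014 z at 0 0.1984
top 400 block slope -0.0019 z mean 0.2101
blocks y [ 29.3 113.8]
side 62 [ -39.8 -122.4   84.8] [[-43.0, -126.0, 62.0], [-34.0, -116.0, 98.0]]
top 22 [ -37.7 -117.7   94.5] [[-43.0, -123.0, 79.0], [-34.0, -112.0, 96.0]]
```

View pics/side15.png

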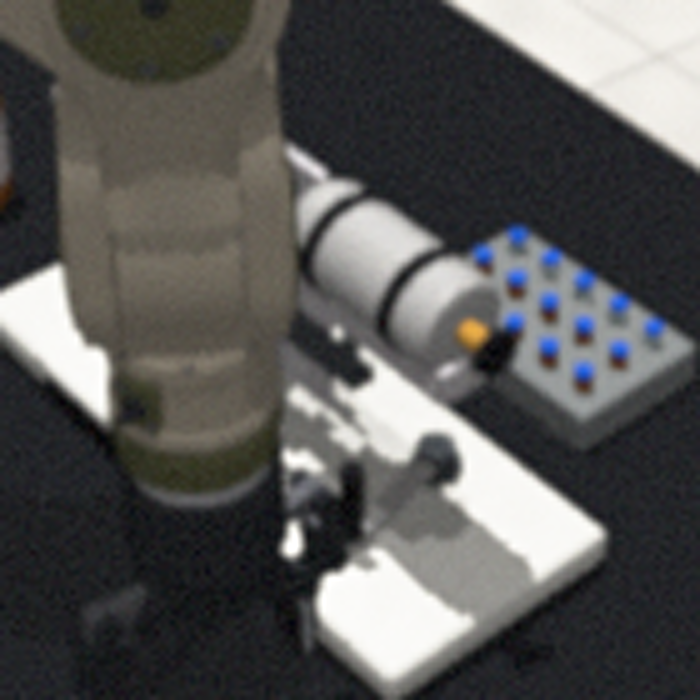

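The knob is now at (−38, −118), a ≈ 0.73, and the beam is still level. The force direction (up and −x) fits the knob's top edge wedging under the sloped elbow link, so I need to come in a few mm higher. I'll check the cradle clearance first.

```bash
python3 - <<'E'
from h import *
A=[]
for f in("side0","side3","side10","side11","side12","side15"):
    z=np.load(f+".npz");P=((cloud("side",z["d"])-C)@Rc).reshape(-1,3);A.append(P)
P=np.concatenate(A)
P=P[(P[:,0]<.0)&(P[:,0]>-.045)]
for y0,y1 in((-.19,-.165),(-.165,-.14),(-.14,-.11),(-.11,-.08),(-.08,-.05),(-.05,-.03)):
    for z0 in np.arange(.145,.2,.006):
        q=P[(P[:,1]>y0)&(P[:,1]<y1)&(P[:,2]>z0)&(P[:,2]<z0+.006)]
        if len(q)>4: print(y0,"z %.0f"%(z0*1e3),len(q),(np.percentile(q[:,0],[5,50])*1e3).round(1))
# finger underside profile of open forward finger from side3
s=np.array([-.1003,.1902,.2635])
P=((cloud("side",np.load("side3.npz")["d"])-C)@Rc).reshape(-1,3)-s
for h0 in np.arange(.045,.075,.004):
    q=P[(P[:,2]>h0)&(P[:,2]<h0+.004)&(P[:,0]>.038)&(P[:,0]<.09)&(abs(P[:,1])<.03)]
    if len(q):print("h%.0f"%(h0*1e3),len(q),np.percentile(q[:,0]*1e3,[5,95]).round(),np.percentile(q[:,1]*1e3,[5,95]).round())
E
python3 - <<'E'
import sys;sys.path.insert(0,'.')
from h import *
p=np.load('side3.npz')['p'];crop(p,'pics/g3.png',110,170,110,180,10)
E
```

```text
-0.19 z 163 16 [-20.2 -11.5]
-0.19 z 169 75 [-21.8 -13.2]
-0.19 z 175 84 [-21.9 -12.1]
-0.19 z 181 83 [-21.6 -13.5]
-0.19 z 187 106 [-21.5 -10.2]
-0.19 z 193 51 [-11.3  -4.6]
-0.19 z 199 111 [-13.1  -6. ]
-0.165 z 163 13 [-21.2 -20.2]
-0.165 z 169 156 [-22.  -18.6]
-0.165 z 175 14 [-22.3 -19. ]
-0.165 z 181 24 [-20.6 -12.8]
-0.165 z 187 101 [-24.4 -16.5]
-0.165 z 193 128 [-26.6 -22.2]
-0.165 z 199 147 [-27.2 -22.5]
-0.14 z 163 14 [-21.3 -20.2]
-0.14 z 169 192 [-22.1 -18.6]
-0.14 z 175 19 [-21.7 -18.6]
-0.14 z 181 8 [-23.4 -22.2]
-0.14 z 187 34 [-25.6 -24.3]
-0.14 z 193 60 [-27.1 -26.1]
-0.14 z 199 88 [-28.3 -26.8]
-0.11 z 163 13 [-21.2 -20.5]
-0.11 z 169 188 [-22. -18.]
-0.11 z 175 17 [-21.7 -18.8]
-0.11 z 187 36 [-25.3 -24. ]
-0.11 z 193 58 [-27.  -25.9]
-0.11 z 199 80 [-27.4 -26. ]
-0.08 z 163 5 [-20.8 -19.2]
-0.08 z 169 147 [-22.1 -18.3]
-0.08 z 175 12 [-22.4 -19.7]
-0.08 z 187 21 [-25.5 -24.3]
-0.08 z 193 33 [-27.4 -26.1]
-0.08 z 199 36 [-28.2 -26.7]
-0.05 z 163 5 [-20.4 -19.9]
-0.05 z 169 35 [-22.  -19.4]
-0.05 z 175 17 [-21.9 -19. ]
-0.05 z 181 11 [-21.3 -19.9]
-0.05 z 187 13 [-21.7 -19.6]
h45 10 [44. 57.] [-12.  10.]
h49 11 [43. 55.] [-12.   8.]
h53 9 [46. 54.] [-11.   4.]
h57 9 [46. 66.] [-15.   0.]
h61 16 [43. 74.] [-15.  -2.]
h65 19 [40. 69.] [-15.   7.]
h69 26 [45. 74.] [-14.   9.]
h73 11 [46. 72.] [-13.   9.]
```

View pics/g3.png

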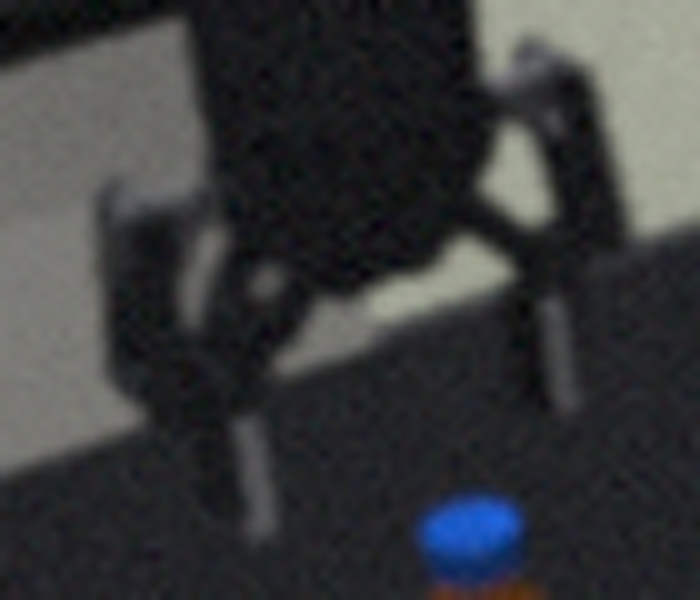

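The cradle reaches only to x = −22, and the elbow underside at h ≈ 53–55 mm does clip the 95 mm knob top at TCP z = 41. I'll re-enter at z = 46, y = −143 and axis x = −90, which clears both.

Call:
servo_tool:
  increments:
    - {"offset": [-0.5,0,-1],"yaw": 0}
    - {"offset": [-0.5,0.5,-2.1],"yaw": 0}
    - {"offset": [-0.5,2,-2.1],"yaw": 0}
    - {"offset": [-0.5,3.5,-2.1],"yaw": 0}
    - {"offset": [-0.5,5,-2.1],"yaw": 0}
    - {"offset": [-0.5,6.2,-2.1],"yaw": 0}
    - {"offset": [-0.5,7.0,-2.1],"yaw": 0}
    - {"offset": [-0.5,7.0,-2.1],"yaw": 0}

```text
clock: 20.5
tcp_pos: [0.4654, -0.1256, 0.0463]
orientation: [0.515, 0.485, 0.515, -0.484]
wrist_force: [-0.7, -0.0, 0.0]
finger_gap: 0.0854
```

```bash
python3 beam.py 16
```

```text
clock 20.50 tcp_c mm [ -91.1 -140.5   46.3] psi_c 0.10 down [ 6.e-04 -0.e+00 -1.e+00]
F_c [-0.68  0.04  0.04] gap 0.08540720394469892 q [-0.43  0.28 -0.49  0.8   0.    1.08]
offset cm [ 0.43 -5.89  1.54] yaw 0.1
side 166 canister slope 0.0072 z at 0 0.2017
side 79 block slope 0.0506 z mean 0.2083
blocks y [ 67.1 114.3]
top 535 canister slope -0.0007 z at 0 0.1981
top 397 block slope -0.0082 z mean 0.2101
blocks y [ 24.  113.8]
```

View pics/side16.png

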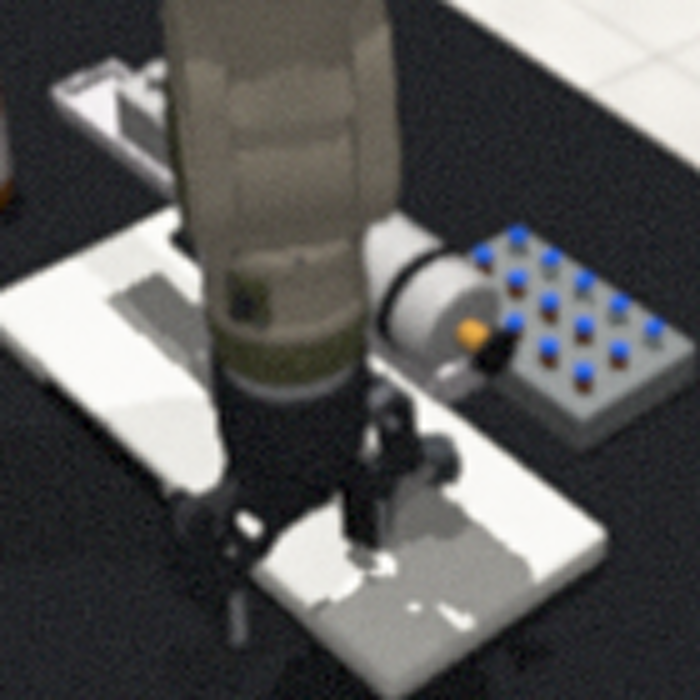

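Entered without force. Pushing +y in a short step.

Call:
servo_tool:
  increments:
    - {"offset": [0,0,-0.3],"yaw": 0}
    - {"offset": [0,0,-0.6],"yaw": 0}
    - {"offset": [0,0,-0.9],"yaw": 0}
    - {"offset": [0,0,-1.2],"yaw": 0}
    - {"offset": [0,0,-1.5],"yaw": 0}
    - {"offset": [0,0,-1.8],"yaw": 0}
    - {"offset": [0,0,-2.0],"yaw": 0}
    - {"offset": [0,0,-2.0],"yaw": 0}

```text
clock: 21.4
tcp_pos: [0.4601, -0.1061, 0.0463]
orientation: [0.513, 0.484, 0.516, -0.486]
wrist_force: [-9.4, -3.7, 7.9]
finger_gap: 0.0854
```

```bash
python3 beam.py 17;python3 knob.py 17
```

```text
clock 21.40 tcp_c mm [ -95.2 -120.6   46.3] psi_c -0.02 down [-5.e-03 -8.e-04 -1.e+00]
F_c [-9.57 -3.09  7.95] gap 0.08536399490110153 q [-0.4   0.27 -0.51  0.8  -0.    1.12]
offset cm [ 0.46 -5.48  3.54] yaw -0.02
side 242 canister slope -0.0030 z at 0 0.2004
top 530 canister slope -0.0038 z at 0 0.1977
top 399 block slope -0.0044 z mean 0.2100
blocks y [ 24.7 113.9]
side 78 [ -49.5 -124.9   82.3] [[-52.0, -131.0, 65.0], [-38.0, -113.0, 98.0]]
top 19 [ -38.8 -105.1   94.6] [[-44.0, -111.0, 89.0], [-34.0, -100.0, 98.0]]
```

View pics/side17.png

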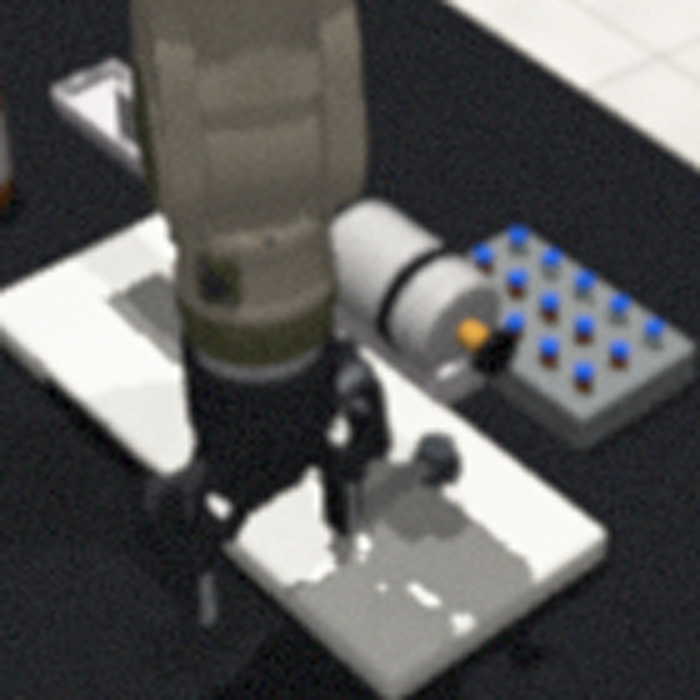

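The lever keeps moving (top camera: knob y ≈ −105), but again with a sideways and upward force. I'll use the measured moment to locate the contact before pushing harder.

Run:
```python
from h import *
s,R=tool()
F=Rc.T@s["wrist_force"];T=Rc.T@s["ft_torque"];t=c(s["tcp_pos"])
print("F",F.round(2),"T",T.round(3))
for nm,o in(("tcp",t),("+.1",t+[0,0,.1]),("+.16",t+[0,0,.16]),("+.25",t+[0,0,.25])):
    r0=o+np.cross(F,T)/F.dot(F); u=F/np.linalg.norm(F)
    print(nm,"resid T along F %.3f"%(T.dot(u)))
    for zc in(.05,.08,.095,.12,.16,.2):
        k=(zc-r0[2])/u[2]; print("   z",zc,((r0+k*u)*1e3).round())
for k in("17",):
    z=np.load("side17.npz");crop(z["p"],"pics/side17z.png",225,275,215,270,12)
```

```text
F [-8.98 -3.05  8.38] T [-0.364  1.41  -0.006]
tcp resid T along F -0.086
   z 0.05 [-265. -173.   50.]
   z 0.08 [-297. -184.   80.]
   z 0.095 [-313. -189.   95.]
   z 0.12 [-340. -198.  120.]
   z 0.16 [-383. -213.  160.]
   z 0.2 [-426. -227.  200.]
+.1 resid T along F -0.086
   z 0.05 [-158. -136.   50.]
   z 0.08 [-190. -147.   80.]
   z 0.095 [-206. -153.   95.]
   z 0.12 [-233. -162.  120.]
   z 0.16 [-276. -176.  160.]
   z 0.2 [-319. -191.  200.]
+.16 resid T along F -0.086
   z 0.05 [ -93. -114.   50.]
   z 0.08 [-126. -125.   80.]
   z 0.095 [-142. -131.   95.]
   z 0.12 [-168. -140.  120.]
   z 0.16 [-211. -154.  160.]
   z 0.2 [-254. -169.  200.]
+.25 resid T along F -0.086
   z 0.05 [  3. -82.  50.]
   z 0.08 [-29. -93.  80.]
   z 0.095 [-45. -98.  95.]
   z 0.12 [ -72. -107.  120.]
   z 0.16 [-115. -122.  160.]
   z 0.2 [-158. -136.  200.]
```

View pics/side17z.png

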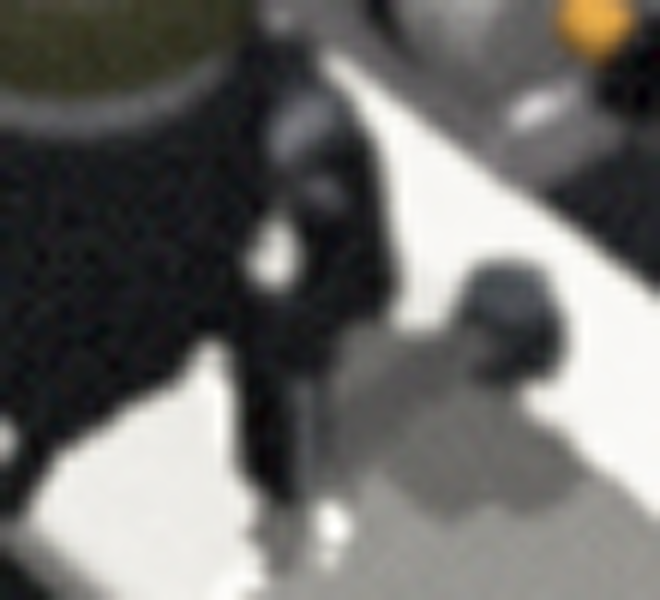

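The line of action, with the sensor near the flange, passes through the knob's top rim, so the elbow's lower edge still clips it. I'll go up 6 mm, back off first, then push with the finger pad alone.

Call:
servo_tool:
  increments:
    - {"offset": [-0.3,-0.1,0.4],"yaw": 0}
    - {"offset": [-0.6,-0.2,0.9],"yaw": 0}
    - {"offset": [-0.6,-0.2,0.9],"yaw": 0}
    - {"offset": [-0.6,-0.2,0.5],"yaw": 0}
    - {"offset": [-0.6,-0.2,0.1],"yaw": 0}
    - {"offset": [-0.6,-0.2,-0.3],"yaw": 0}
    - {"offset": [-0.6,-0.2,-0.7],"yaw": 0}
    - {"offset": [-0.6,-0.2,-0.7],"yaw": 0}

```text
clock: 22.3
tcp_pos: [0.4601, -0.0986, 0.0522]
orientation: [0.515, 0.484, 0.515, -0.485]
wrist_force: [-2.4, -0.9, 0.5]
finger_gap: 0.0854
```

```bash
python3 beam.py 18;python3 knob.py 18
```

```text
clock 22.30 tcp_c mm [ -94.8 -113.1   52.2] psi_c 0.07 down [-1.e-03  4.e-04 -1.e+00]
F_c [-2.46 -0.74  0.47] gap 0.08537063944754626 q [-0.38  0.25 -0.51  0.81 -0.    1.13]
offset cm [ 1.02 -5.53  4.28] yaw 0.07
side 280 canister slope 0.0041 z at 0 0.2014
top 531 canister slope 0.0006 z at 0 0.1983
top 401 block slope -0.0100 z mean 0.2102
blocks y [ 35.9 114. ]
side 64 [ -49.6 -118.3   85.7] [[-52.0, -124.0, 71.0], [-37.0, -105.0, 99.0]]
top 19 [-38.7 -96.9  93.9] [[-44.0, -103.0, 89.0], [-36.0, -92.0, 98.0]]
```

View pics/side18.png

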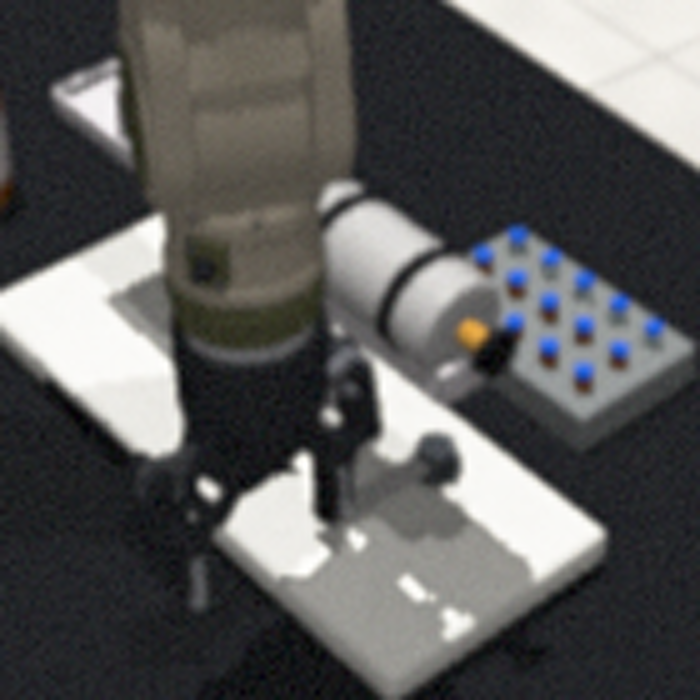

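Forces are now small and the lever is at about a ≈ 0.46, beam still level. I'll continue +y, following the arc slightly in +x.

Call:
servo_tool:
  increments:
    - {"offset": [0,0,-0.3],"yaw": 0}
    - {"offset": [0,0,-0.6],"yaw": 0}
    - {"offset": [0,0,-0.9],"yaw": 0}
    - {"offset": [0,0.1,-1.2],"yaw": 0}
    - {"offset": [0,0.1,-1.5],"yaw": 0}
    - {"offset": [0,0.2,-1.8],"yaw": 0}
    - {"offset": [0,0.2,-2.0],"yaw": 0}
    - {"offset": [0,0.2,-2.0],"yaw": 0}

```text
clock: 23.2
tcp_pos: [0.4608, -0.0784, 0.0521]
orientation: [0.514, 0.485, 0.515, -0.485]
wrist_force: [-5.1, -0.5, 1.8]
finger_gap: 0.0852
```

```bash
python3 beam.py 19;python3 knob.py 19
```

```text
clock 23.20 tcp_c mm [-92.9 -93.   52.1] psi_c 0.07 down [-0.0013  0.0011 -1.    ]
F_c [-5.17 -0.24  1.84] gap 0.08520975105794092 q [-0.34  0.25 -0.52  0.81  0.    1.17]
offset cm [ 1.01 -5.71  6.29] yaw 0.07
side 293 canister slope -0.0007 z at 0 0.2008
top 529 canister slope -0.0076 z at 0 0.1975
top 400 block slope -0.0039 z mean 0.2099
blocks y [ 24.8 113.9]
side 63 [-48.3 -97.4  85.2] [[-50.0, -104.0, 71.0], [-37.0, -83.0, 98.0]]
top 17 [-37.  -77.1  93.9] [[-42.0, -82.0, 91.0], [-32.0, -74.0, 99.0]]
```

View pics/side19.png

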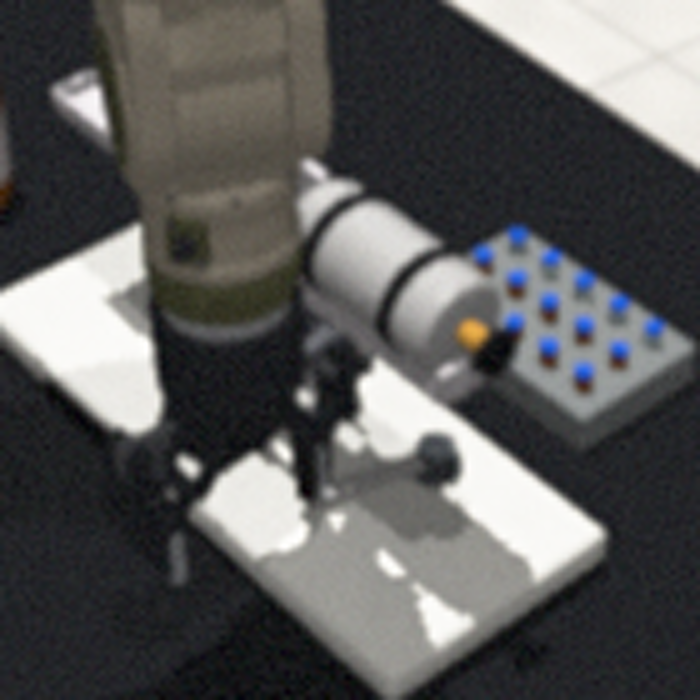

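View pics/top19.png

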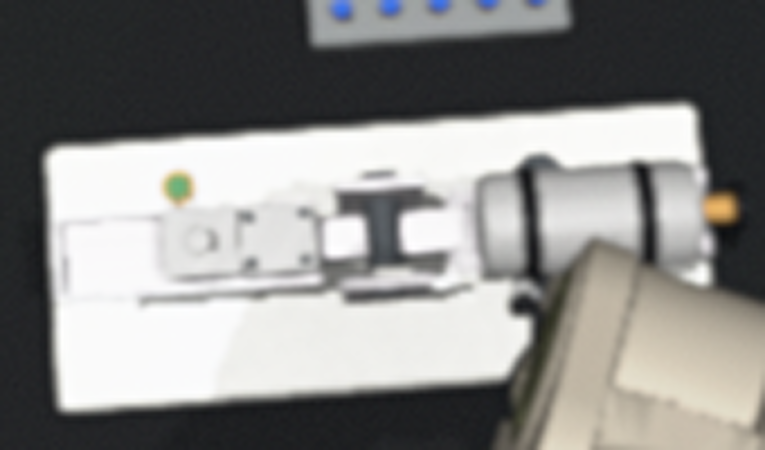

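Knob y ≈ −77 (a ≈ 0.21). Pushing the remaining ~17 mm.

Call:
servo_tool:
  increments:
    - {"offset": [0,0,-0.3],"yaw": 0}
    - {"offset": [0,0.1,-0.6],"yaw": 0}
    - {"offset": [0,0.2,-0.9],"yaw": 0}
    - {"offset": [0,0.2,-1.2],"yaw": 0}
    - {"offset": [0,0.3,-1.4],"yaw": 0}
    - {"offset": [0,0.3,-1.6],"yaw": 0}
    - {"offset": [0,0.3,-1.6],"yaw": 0}
    - {"offset": [0,0.3,-1.6],"yaw": 0}

```text
clock: 24.1
tcp_pos: [0.4609, -0.0631, 0.0517]
orientation: [0.513, 0.484, 0.515, -0.486]
wrist_force: [-12.4, -5.0, 2.9]
finger_gap: 0.0852
```

```bash
python3 beam.py 20;python3 knob.py 20
```

```text
clock 24.10 tcp_c mm [-91.9 -77.8  51.7] psi_c -0.06 down [-4.7e-03 -3.0e-04 -1.0e+00]
F_c [-12.68  -4.3    2.9 ] gap 0.08517650526878155 q [-0.31  0.25 -0.52  0.81 -0.    1.2 ]
offset cm [ 0.99 -5.8   7.82] yaw -0.06
side 300 canister slope 0.0122 z at 0 0.2007
top 524 canister slope 0.0072 z at 0 0.1976
top 400 block slope 0.0004 z mean 0.2111
blocks y [ 35.7 113.5]
side 63 [-46.6 -81.8  84.3] [[-48.0, -89.0, 69.0], [-36.0, -67.0, 99.0]]
top 15 [-31.2 -64.   95.7] [[-36.0, -67.0, 92.0], [-26.0, -61.0, 98.0]]
```

View pics/top20.png

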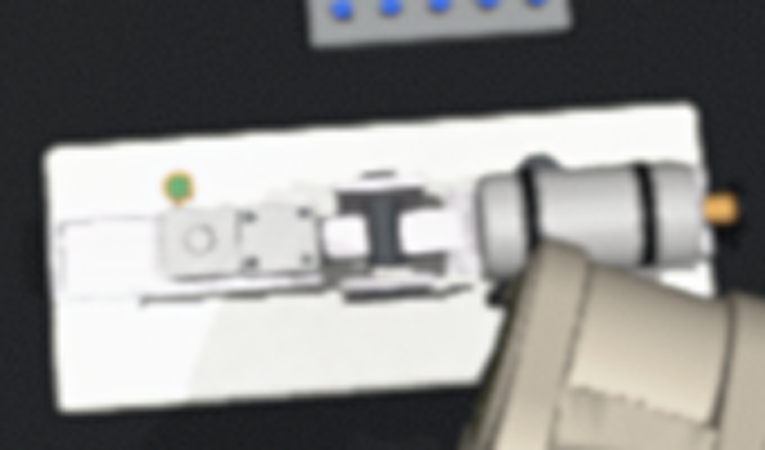

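The knob matches its starting image position to within 1 mm, and the force rise shows the stop. Withdrawing diagonally away from the contact.

Call:
servo_tool:
  increments:
    - {"offset": [0,-0.5,0.3],"yaw": 0}
    - {"offset": [0,-1,0.6],"yaw": 0}
    - {"offset": [0,-2,1],"yaw": 0}
    - {"offset": [0,-3.5,1],"yaw": 0}
    - {"offset": [0,-5.5,1],"yaw": 0}
    - {"offset": [0,-7,1],"yaw": 0}
    - {"offset": [0,-7,1],"yaw": 0}
    - {"offset": [0,-7,1],"yaw": 0}

```text
clock: 25.0
tcp_pos: [0.395, -0.0776, 0.0527]
orientation: [0.515, 0.485, 0.514, -0.485]
wrist_force: [0.5, -0.7, 0.2]
finger_gap: 0.0856
```

```bash
python3 beam.py 21;python3 knob.py 21; echo START; python3 knob.py 0
python3 - <<'E'
from h import *
for n,k in(("side","0"),("top","0"),("top","3"),("side","3")):
    P=(cloud(n,np.load(n+k+".npz")["d"])-C)@Rc
    q=P[(abs(P[...,0])<.015)&(P[...,1]>-.15)&(P[...,1]<-.055)&(P[...,2]>.2)&(P[...,2]<.25)]
    zc=q[:,2]-np.sqrt(.028**2-q[:,0]**2); print(n,k,"start slope",np.polyfit(q[:,1],zc,1).round(4))
    m=(abs(P[...,0])<.016)&(P[...,1]>.04)&(P[...,1]<.112)&(P[...,2]>.19)&(P[...,2]<.217);q=P[m];print(np.polyfit(q[:,1],q[:,2],1).round(4))
E
```

```text
clock 25.00 tcp_c mm [-158.5  -88.4   52.7] psi_c -0.01 down [ 2.e-03 -3.e-04 -1.e+00]
F_c [ 0.41 -0.72  0.23] gap 0.08561122090388554 q [-0.39  0.13 -0.67  0.77  0.    1.12]
offset cm [1.07 0.85 6.76] yaw -0.01
side 295 canister slope -0.0009 z at 0 0.2007
side 50 block slope 0.0109 z mean 0.2137
blocks y [22.1 80.5]
top 540 canister slope -0.0017 z at 0 0.1979
top 398 block slope -0.0066 z mean 0.2101
blocks y [ 24.7 113.7]
side 58 [-34.2 -68.8  82.2] [[-38.0, -72.0, 62.0], [-28.0, -63.0, 98.0]]
top 18 [-31.1 -64.8  94.2] [[-36.0, -69.0, 91.0], [-26.0, -61.0, 98.0]]
START
side 56 [-33.3 -67.3  82.8] [[-37.0, -70.0, 61.0], [-27.0, -62.0, 99.0]]
top 20 [-31.  -64.   95.5] [[-36.0, -69.0, 92.0], [-26.0, -59.0, 99.0]]
side 0 start slope [-0.0031  0.2012]
[-0.1064  0.2171]
top 0 start slope [-0.0172  0.1972]
[-0.0332  0.2116]
top 3 start slope [-0.0026  0.1981]
[-0.0076  0.2105]
side 3 start slope [-0.0005  0.2009]
[-0.0344  0.2131]
```

View pics/side21.png

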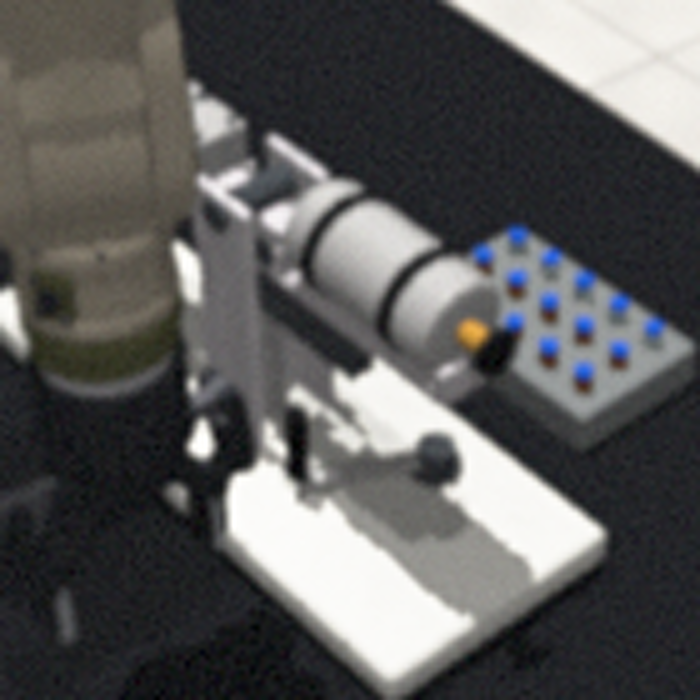

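View pics/top21.png

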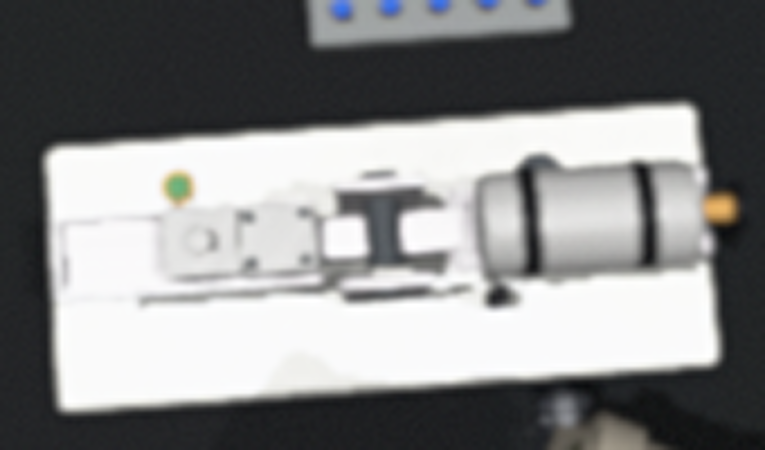

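Run:
```python
from h import *
# predicted knob mid-line projection per angle vs dark centroid
def cen(f,box):
    p=np.load(f)["p"].astype(float);r0,r1,c0,c1=box
    g=p[r0:r1,c0:c1].mean(-1);wt=np.clip(110-g,0,None);yy,xx=np.mgrid[r0:r1,c0:c1]
    return np.array([(xx*wt).sum()/wt.sum(),(yy*wt).sum()/wt.sum(),wt.sum()])
bt=(232,240,284,297); bs=(236,260,222,236)
for f in("top0","top3","top20","top21"): print(f,cen(f+".npz",bt).round(2))
for f in("side0","side3","side21"): print(f,cen(f+".npz",bs).round(2))
for a in(0,.05,.1):
    k=w([.04-.08*np.cos(a-.5),-.1-.08*np.sin(a-.5),.075]);k2=k+[0,0,.02]
    print(a,proj("top",k2).round(2),proj("side",k).round(2))
for x in ([0,0],):
  pass
for n in("top",):
    a=np.load("top0.npz")["p"].astype(int);b=np.load("top21.npz")["p"].astype(int)
    d=abs(a-b).max(-1)>60
    for nm,(r0,r1,c0,c1) in dict(bottle=(220,258,115,160),rack=(138,185,243,310),spanner=(185,258,368,402)).items(): print(nm,"changed px",d[r0:r1,c0:c1].sum())
```

```text
top0 [289.67 235.04 672.67]
top3 [289.67 235.05 677.33]
top20 [ 292.17  235.03 2066.  ]
top21 [290.31 235.39 628.67]
side0 [ 228.49  246.39 5889.33]
side3 [ 228.48  246.36 5948.67]
side21 [ 228.65  246.8  5751.  ]
0 [[288.96 234.81]] [[228.67 246.92]]
0.05 [[290.4  235.42]] [[228.95 247.9 ]]
0.1 [[291.86 235.95]] [[229.32 248.87]]
bottle changed px 0
rack changed px 0
spanner changed px 0
```

The lever is about 0.02 rad from arrested (limit 0.12), the beam is level, the block is flush, and the bottle, rack and spanner are unmoved. I'll move the hand clear and hand in.

Call:
servo_tool:
  increments:
    - {"offset": [-2,0,0],"yaw": 0}
    - {"offset": [-5,0,0],"yaw": 0}
    - {"offset": [-8,0,0],"yaw": 0}
    - {"offset": [-10,0,0],"yaw": 0}
    - {"offset": [-10,0,0],"yaw": 0}
    - {"offset": [-10,0,0],"yaw": 0}
    - {"offset": [-10,0,0],"yaw": 0}
    - {"offset": [-10,0,0],"yaw": 0}

```text
clock: 25.9
tcp_pos: [0.3936, -0.0769, 0.1511]
orientation: [0.514, 0.485, 0.516, -0.485]
wrist_force: [0.7, 0.7, 0.6]
finger_gap: 0.0855
```

```bash
python3 beam.py 22; python3 knob.py 22; python3 -c "
from workcell import env
print(env.hand_in())"
```

```text
clock 25.90 tcp_c mm [-159.9  -87.6  151.1] psi_c 0.04 down [-0.002  0.001 -1.   ]
F_c [0.78 0.69 0.58] gap 0.08554100854467156 q [-0.39  0.02 -0.51  1.04  0.    1.12]
offset cm [10.9   1.    6.85] yaw 0.04
side 287 canister slope 0.0033 z at 0 0.2013
side 115 block slope 0.0466 z mean 0.2125
blocks y [22.1 96.8]
top 537 canister slope -0.0043 z at 0 0.1979
top 403 block slope 0.0001 z mean 0.2100
blocks y [ 36.  113.9]
side 59 [-33.9 -68.7  81.5] [[-38.0, -72.0, 61.0], [-29.0, -62.0, 98.0]]
top 18 [-31.2 -64.5  94.7] [[-36.0, -69.0, 92.0], [-26.0, -61.0, 98.0]]
the job is handed in; nothing more can be done
None
```

The comparator job is done and handed in at about 26 s; no verdict was reported.

**What I did:**
- **Block:** I pushed the loose block along its shelf until it met the fixed block, where the force rose from about 2 N to 8 N.
- **Release:** I swung the lever over to its stop. The interface can't tilt the tool, so I hooked the knob with one open, vertical finger from the robot's side. I then took the hand off for more than 3 s; the beam stayed still and read level to within about 0.01 rad.
- **Re-arrest:** I swung the lever back until the force rose to about 13 N at the stop, then withdrew.

**Last checks:**
- **Lever:** about 0.02 rad from arrested (limit 0.12).
- **Beam:** canister slope within 0.005 rad in both cameras.
- **Block:** still flush; the top camera shows the block tops ending at the same place as after the push (113.9 mm).
- **Bystanders:** no pixels changed around the bottle, rack or spanner in the top camera.
- **Robot:** no contact force beyond sensor noise.

**What went wrong:** the first try at the return swing wedged the gripper's link on the knob's top edge. The wrist force reached about 28 N sideways and 27 N up, roughly 40 N together. That is below the 120 N wrist limit but right at the 40 N limit for contact by the gripper's body, and I can't tell whether that counted against it. I backed out, came in higher and finished with forces of 13 N or less. The beam stayed level throughout.

**Where readings disagreed:** the side camera's block-slope readings were not usable because the arm was in the way, so I relied on the canister slope and the top camera for the beam.

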